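Pack the bearing caps in a row, slide the case shut and bolt it

TASK

Slide the cover of the grey parts case fully open and stow all the loose bearing caps in its compartment as one neat row: upright, side by side and touching, starting from the far end wall, each one squarely lined up with one end against the right-hand wall (the wall next to the bolt). Only when the row is straight and tight, slide the cover fully shut with the bolt still drawn back, and then shoot the bolt fully home through its staple; leave the other tools on the bench where they are.

Things in the scene. Friction and masses are not known exactly. Their poses are not given: they have to be found in the camera images.
- case: grey steel parts case, fixed. Origin: underside, below the middle of its open compartment; case axes: x away from the robot, y left, z up. Compartment inside: x -90 to 90 mm, y -62 to 62, floor z = 5, walls 4 thick, tops z = 36; cover runners at x = +-97 rise to 42. Closed half at y = 66 to 258 (top z = 34), where the cover parks; bolt ledge at y = -66 to -110 (top z = 34)
- row_corner (a point): the compartment's inner corner from which the row starts, on its floor: case x = 90 mm (far end wall), y = -62 mm (right-hand wall, next to the bolt), z = 5 mm. Axes as the case. The row runs from here towards the robot (case -x); each cap lies along case y
- cover (a joint): flat aluminium slide cover, m: 0 = shut over the whole compartment, 0.190 = fully open (slides along case +y to park over the closed half). Starts part open. Stays where it is left; sliding takes about 2 N. Underside at case z = 37 mm, top z = 42; its right-hand edge is at y = value - 66, and the staple arm reaches 36 mm beyond that edge
- cover_handle (a point): top centre of the cover's black ridge handle: 44 mm long (case x), 12 thick (case y), 24 above the cover, top at case z = 66 mm. It lies at case x = 0, y = value of joint cover. Can be pinched from above across its thickness
- bolt (a joint): steel barrel bolt on the ledge, m: about 0 = drawn back, 0.035 = fully home, through the staple (keeper, case x = 34 to 50 mm, top z = 59) on the cover's right-hand edge, in line with it only when the cover is shut. Slides along case +x; stays where it is left; takes about 1.5 N
- bolt_knob (a point): top centre of the bolt's upright round knob, 10 mm thick, 25 tall, top at case z = 76 mm; at case x = -35 mm + value of joint bolt, y = -88. The bolt's guides, at case x = -70 and 22, are 52 mm high. Can be pinched from above
- cap1: camshaft bearing cap, bare cast aluminium, 70 g, all alike: a bridge 52 mm long (own y), 22 wide (x), 26 high, standing on two feet (z up). Its ends (y = +-26) are ears 16 mm high with flat upright 22 mm wide faces; the crown (y = +-15) rises to 26, the arch below is open. Origin: centre of underside. Turned by pi it is the same. Starts on the bench at the robot's right; may be absent (None)
- cap2: camshaft bearing cap, bare cast aluminium, 70 g, all alike: a bridge 52 mm long (own y), 22 wide (x), 26 high, standing on two feet (z up). Its ends (y = +-26) are ears 16 mm high with flat upright 22 mm wide faces; the crown (y = +-15) rises to 26, the arch below is open. Origin: centre of underside. Turned by pi it is the same. Starts on the bench at the robot's right; may be absent (None)
- cap3: camshaft bearing cap, bare cast aluminium, 70 g, all alike: a bridge 52 mm long (own y), 22 wide (x), 26 high, standing on two feet (z up). Its ends (y = +-26) are ears 16 mm high with flat upright 22 mm wide faces; the crown (y = +-15) rises to 26, the arch below is open. Origin: centre of underside. Turned by pi it is the same. Starts on the bench at the robot's right; may be absent (None)
- cap4: camshaft bearing cap, bare cast aluminium, 70 g, all alike: a bridge 52 mm long (own y), 22 wide (x), 26 high, standing on two feet (z up). Its ends (y = +-26) are ears 16 mm high with flat upright 22 mm wide faces; the crown (y = +-15) rises to 26, the arch below is open. Origin: centre of underside. Turned by pi it is the same. Starts on the bench at the robot's right; may be absent (None)
- cap5: camshaft bearing cap, bare cast aluminium, 70 g, all alike: a bridge 52 mm long (own y), 22 wide (x), 26 high, standing on two feet (z up). Its ends (y = +-26) are ears 16 mm high with flat upright 22 mm wide faces; the crown (y = +-15) rises to 26, the arch below is open. Origin: centre of underside. Turned by pi it is the same. Starts on the bench at the robot's right; may be absent (None)
- socket_a: a loose bystander on the bench, to be left where it is; a round steel wrench socket, 26 mm across, 34 mm high, standing upright among the caps; origin at the centre of its underside
- socket_b: a loose bystander on the bench, to be left where it is; a round steel wrench socket, 32 mm across, 38 mm high, upright; origin at the centre of its underside
- wrench: a loose bystander on the bench, to be left where it is; a flat steel spanner 190 mm long
- screwdriver: a loose bystander on the bench, to be left where it is; a screwdriver 200 mm long
- hexkeys: a loose bystander on the bench, to be left where it is; a folding hex-key set, 95 x 26 x 18 mm
Mind the look-alikes: they are no part of the job. Leave any pink look-alike of the cap5 alone.

How it is judged (in metres and radians):
On the way, in this order (a step that is already met when the one before it is completed fails the run):
1. the cover is slid fully open (value of joint cover above 0.18 m), for 0.2 s.
2. all the caps stand at rest in the finished row, the cover still open (y of cap1 in the frame of case between -0.0395 and -0.0325 m and z of cap1 in the frame of case between 0.001 and 0.009 m and angle between the y axis of each of cap1, cap2, cap3, cap4, cap5 and the y axis of case, either way round below 0.1 rad and angle between each of cap1, cap2, cap3, cap4, cap5's own z axis and vertical below 0.1 rad and linear speed of each of cap1, cap2, cap3, cap4, cap5 below 0.02 m/s and x of each of cap1, cap2, cap3, cap4, cap5 in the frame of case above -0.015 m and (distance between cap1 and cap2 below 0.026 m or distance between cap1 and cap3 below 0.026 m or distance between cap1 and cap4 below 0.026 m or distance between cap1 and cap5 below 0.026 m) and y of cap2 in the frame of case between -0.0395 and -0.0325 m and z of cap2 in the frame of case between 0.001 and 0.009 m and (distance between cap2 and cap1 below 0.026 m or distance between cap2 and cap3 below 0.026 m or distance between cap2 and cap4 below 0.026 m or distance between cap2 and cap5 below 0.026 m) and y of cap3 in the frame of case between -0.0395 and -0.0325 m and z of cap3 in the frame of case between 0.001 and 0.009 m and (distance between cap3 and cap1 below 0.026 m or distance between cap3 and cap2 below 0.026 m or distance between cap3 and cap4 below 0.026 m or distance between cap3 and cap5 below 0.026 m) and y of cap4 in the frame of case between -0.0395 and -0.0325 m and z of cap4 in the frame of case between 0.001 and 0.009 m and (distance between cap4 and cap1 below 0.026 m or distance between cap4 and cap2 below 0.026 m or distance between cap4 and cap3 below 0.026 m or distance between cap4 and cap5 below 0.026 m) and y of cap5 in the frame of case between -0.0395 and -0.0325 m and z of cap5 in the frame of case between 0.001 and 0.009 m and (distance between cap5 and cap1 below 0.026 m or distance between cap5 and cap2 below 0.026 m or distance between cap5 and cap3 below 0.026 m or distance between cap5 and cap4 below 0.026 m) and (x of cap1 in the frame of case between 0.074 and 0.083 m or x of cap2 in the frame of case between 0.074 and 0.083 m or x of cap3 in the frame of case between 0.074 and 0.083 m or x of cap4 in the frame of case between 0.074 and 0.083 m or x of cap5 in the frame of case between 0.074 and 0.083 m) and (x of cap1 in the frame of case between 0.052 and 0.061 m or x of cap2 in the frame of case between 0.052 and 0.061 m or x of cap3 in the frame of case between 0.052 and 0.061 m or x of cap4 in the frame of case between 0.052 and 0.061 m or x of cap5 in the frame of case between 0.052 and 0.061 m) and (x of cap1 in the frame of case between 0.03 and 0.039 m or x of cap2 in the frame of case between 0.03 and 0.039 m or x of cap3 in the frame of case between 0.03 and 0.039 m or x of cap4 in the frame of case between 0.03 and 0.039 m or x of cap5 in the frame of case between 0.03 and 0.039 m) and value of joint cover above 0.17 m), for 0.3 s.
3. the cover is fully shut, the bolt still drawn back (value of joint cover below 0.005 m and value of joint bolt below 0.014 m), for 0.2 s.
4. the bolt is shot home (value of joint cover below 0.006 m and value of joint bolt above 0.029 m), for 0.2 s.
At the end, for the whole second after the job is handed in: Caps upright on the compartment floor, ends within 3 mm of the right-hand wall, square within 0.1 rad, filling the places at 22 mm pitch from the far wall, each within 4 mm and within 4 mm of its neighbour; cover within 6 mm of shut, bolt within 6 mm of home (all of step 4 and y of cap1 in the frame of case between -0.0395 and -0.0325 m and z of cap1 in the frame of case between 0.001 and 0.009 m and angle between the y axis of each of cap1, cap2, cap3, cap4, cap5 and the y axis of case, either way round below 0.1 rad and angle between each of cap1, cap2, cap3, cap4, cap5's own z axis and vertical below 0.1 rad and linear speed of each of cap1, cap2, cap3, cap4, cap5 below 0.02 m/s and x of each of cap1, cap2, cap3, cap4, cap5 in the frame of case above -0.015 m and (distance between cap1 and cap2 below 0.026 m or distance between cap1 and cap3 below 0.026 m or distance between cap1 and cap4 below 0.026 m or distance between cap1 and cap5 below 0.026 m) and y of cap2 in the frame of case between -0.0395 and -0.0325 m and z of cap2 in the frame of case between 0.001 and 0.009 m and (distance between cap2 and cap1 below 0.026 m or distance between cap2 and cap3 below 0.026 m or distance between cap2 and cap4 below 0.026 m or distance between cap2 and cap5 below 0.026 m) and y of cap3 in the frame of case between -0.0395 and -0.0325 m and z of cap3 in the frame of case between 0.001 and 0.009 m and (distance between cap3 and cap1 below 0.026 m or distance between cap3 and cap2 below 0.026 m or distance between cap3 and cap4 below 0.026 m or distance between cap3 and cap5 below 0.026 m) and y of cap4 in the frame of case between -0.0395 and -0.0325 m and z of cap4 in the frame of case between 0.001 and 0.009 m and (distance between cap4 and cap1 below 0.026 m or distance between cap4 and cap2 below 0.026 m or distance between cap4 and cap3 below 0.026 m or distance between cap4 and cap5 below 0.026 m) and y of cap5 in the frame of case between -0.0395 and -0.0325 m and z of cap5 in the frame of case between 0.001 and 0.009 m and (distance between cap5 and cap1 below 0.026 m or distance between cap5 and cap2 below 0.026 m or distance between cap5 and cap3 below 0.026 m or distance between cap5 and cap4 below 0.026 m) and (x of cap1 in the frame of case between 0.074 and 0.083 m or x of cap2 in the frame of case between 0.074 and 0.083 m or x of cap3 in the frame of case between 0.074 and 0.083 m or x of cap4 in the frame of case between 0.074 and 0.083 m or x of cap5 in the frame of case between 0.074 and 0.083 m) and (x of cap1 in the frame of case between 0.052 and 0.061 m or x of cap2 in the frame of case between 0.052 and 0.061 m or x of cap3 in the frame of case between 0.052 and 0.061 m or x of cap4 in the frame of case between 0.052 and 0.061 m or x of cap5 in the frame of case between 0.052 and 0.061 m) and (x of cap1 in the frame of case between 0.03 and 0.039 m or x of cap2 in the frame of case between 0.03 and 0.039 m or x of cap3 in the frame of case between 0.03 and 0.039 m or x of cap4 in the frame of case between 0.03 and 0.039 m or x of cap5 in the frame of case between 0.03 and 0.039 m)); the robot touches nothing.
It fails at once if a bystander (socket, spanner, screwdriver, or hex keys) is pushed more than 5 cm from its place (distance of any of socket_a, socket_b, wrench, screwdriver, hexkeys from where it was at the start of the episode above 0.05 m).
Of cap1, cap2, cap3, cap4, cap5 only 3 to 5 are there at a start; the rules pass over those that are not, and their reading is None.
At some moment in a run one of cap1, cap2, cap3, cap4, cap5 may be knocked a few centimetres aside while the robot is not near it.
Once in a run the grip may slacken for a moment while it holds something.
It also fails if it takes over 210 s, if anything falls off the work surface, if the arm or the gripper's body presses on something with over 40 N, if the wrist force passes 120 N, or if a joint passes its speed limit or range.

ROBOT

A 6-joint arm with a two-finger parallel gripper is mounted at the origin on the work surface. World frame = base frame: x ahead of the robot, y to its left, z up, the work surface at z = 0. Lengths are in m, angles in degrees, forces in N, time in s.
With the tool pointing down it reaches from about 0.35 to 0.875 m from the base axis. Payload 4.2 kg.
Tool frame: the origin (TCP) lies on the centre line of the jaws, within the pads' length; the fingertips stand r.tip_extent ahead of it and the grasp point (between the pads) lies 11 mm behind it (r.tip_extent is the distance from the TCP to the fingertips, in m); z points along the fingers, y is the line along which they close (so a half turn about z gives the same grasp; the last joint's range is limited). The gripper opens to 87 mm and grips with 3 to 60 N. Pads are 19 mm wide; open, the fingers measure 117 mm over their backs; the gripper's body (75 mm by 190 mm) begins 51 mm behind the grasp point.
Start: joints at [-49.698, 22.042, 0.453, 0, -68.411, -14.817], TCP at [0.269, -0.564, 0.231] pointing down, gripper open.
Joint ranges: [-179.83, 179.83], [-69.29, 118.12], [-61.27, 80.66], [-181.25, 117.63], [-171.15, -9.14], [-177.46, 177.46]. Speed limits (degrees/s): [159.86, 159.86, 180, 180, 180, 180].

INTERFACE

Orientations are given as a 3x3 rotation matrix whose columns are the frame's x, y, z axes.
In Python, from station import r gives the robot as it stands.
- The arm moves only by the shell command python3 -m jog 'ROWS'. ROWS is text: rows parted by semicolons, each of 5 numbers parted by spaces: the opening, from 0 (shut) to 1 (fully open), then the shift along the world's x, y, z in mm, then the turn about the world's z in degrees. In form: hand dx dy dz roll; .... A call has 1 to 5 rows; each row shifts and turns the commanded pose from where the row before left it; what a row does not reach is not made up. A row lasts 1/8 s, in which the tool goes at most 62.5 mm and 10.7 degrees, less where a joint would pass 70% of its speed; a pose out of reach is approached as far as the arm can. A call is refused whole if a number of a shift passes 62.5 or a number of a turn 10.7, either way. A call with a gripper value outside its range is refused whole. The fingers move at their own pace and stop on an object; the grip force is fixed at half the most. Time passes only in rows, so rows that do not move let the fingers close. It gives the time, the measured TCP pose, the force, the opening and the grip force at its end, in the units of the state.
- r.sense(): the state, without advancing time (a new reading comes with each control period).
- r.capture(name): name is "scene" or "top" or "wrist"; returns a dict with "pixels" (400x640x3 uint8, red, green, blue), "fovy" (degrees; the focal length in pixels is half the picture's height over the tangent of half this angle, whatever the lens; pixels are square), "cx", "cy" (the principal point, pixels), "k1" (the pictures are not rectified: a ray, as slopes to the right and down, at radius r is drawn at 1 + k1 r^2 times it, then the intrinsics apply), "origin" and "orientation" of the camera in the world; the wrist camera has in their place "T_tool_cam" (4x4, takes a point from camera to tool coordinates, whose origin is the TCP and whose axes are the flange's). Camera axes: x right, y down, z forward; pixel columns grow to the right and rows downward; lengths in m; the calibration is good to about 2 mm. A picture is of the moment at which its call begins: read the wrist's pose just before it. There is no depth.
- r.finish_job(): hands the job in; it is judged then, once.
The state is a dict: "time_s": time; "joints": joint angles; "joint_velocities": joint speeds; "effort": joint torques, N m; "tcp_pos": TCP position; "ee_rot": TCP orientation; "wrist_force": force on the tool from outside, world axes, zero at the start; "moment": the same for the moment, N m; "gripper_width": opening from 0.0 (shut) to 1.0 (fully open); "gripper_force": force on a finger pad.
Only numpy, scipy, OpenCV 4.12 (cv2) and the standard library are available. Lean on these libraries where they do the work, as an engineer would, in place of code of your own. Each camera call takes 0.05 s, during which the arm holds its last target. There are 200 camera calls.

## Working session

There is one attempt and no reset: what is moved stays moved. The work goes in short steps, Python scripts to look and compute and a shell command to move; the robot and the scene stay as the last step left them, time stands still between calls to the robot, and variables do not carry over. Pictures are saved under pics/ and viewed, at most 14 in all, crops included, and the job is handed in when it is done.

```bash
mkdir -p pics; ls; cat > h.py <<'E'
import numpy as np, cv2
from station import r
def snap(name,fn=None):
    s=r.sense(); c=r.capture(name)
    if name=='wrist':
        T=np.eye(4);T[:3,:3]=s['ee_rot'];T[:3,3]=s['tcp_pos'];T=T@np.array(c['T_tool_cam'])
    else:
        T=np.eye(4);T[:3,:3]=c['orientation'];T[:3,3]=c['origin']
    c['T']=T
    if fn: cv2.imwrite('pics/'+fn,cv2.cvtColor(c['pixels'],cv2.COLOR_RGB2BGR)); np.save('pics/'+fn[:-4]+'.npy',{k:v for k,v in c.items()},allow_pickle=True)
    return c
def load(fn): return np.load('pics/'+fn+'.npy',allow_pickle=True).item()
def K(c):
    f=200/np.tan(np.radians(c['fovy'])/2); return np.array([[f,0,c['cx']],[0,f,c['cy']],[0,0,1.]]),np.array([c['k1'],0,0,0.])
def ray(c,uv):
    k,d=K(c); p=cv2.undistortPoints(np.array(uv,float).reshape(-1,1,2),k,d).reshape(-1,2)
    return np.c_[p,np.ones(len(p))]@c['T'][:3,:3].T
def onz(c,uv,z):
    d=ray(c,uv); o=c['T'][:3,3]; return o+d*((z-o[2])/d[:,2])[:,None]
def proj(c,P):
    R=c['T'][:3,:3];t=c['T'][:3,3]; k,d=K(c); q=(np.array(P,float)-t)@R
    return cv2.projectPoints(q.reshape(-1,1,3),np.zeros(3),np.zeros(3),k,d)[0].reshape(-1,2)
def tri(c1,u1,c2,u2):
    out=[]
    for a,b in zip(ray(c1,u1),ray(c2,u2)):
        o1=c1['T'][:3,3];o2=c2['T'][:3,3]
        A=np.c_[a,-b]; x=np.linalg.lstsq(A,o2-o1,rcond=None)[0]
        p,q=o1+a*x[0],o2+b*x[1]; out.append(np.r_[(p+q)/2,np.linalg.norm(p-q)])
    return np.array(out)
E
python3 - <<'E'
from h import *
np.set_printoptions(precision=4,suppress=True)
print(r.tip_extent, {k:v for k,v in r.sense().items()})
for n in ['scene','top','wrist']:
    c=snap(n,n+'0.png'); print(n,c['fovy'],c['cx'],c['cy'],c['k1']); print(c['T'])
E
```

```text
pics
0.008 {'time_s': 0.0, 'joints': array([-49.6979,  22.0891,   0.3797,  -0.0291, -68.4092, -14.8151]), 'joint_velocities': array([ 0.1106, -0.0311,  0.0162,  0.116 ,  0.0573, -0.0282]), 'effort': array([ -0.0002, -39.0667,  18.7406,   4.22  ,   0.011 ,  -0.0002]), 'tcp_pos': array([ 0.2687, -0.5637,  0.2295]), 'ee_rot': array([[-0.9028, -0.4301, -0.001 ],
       [-0.4301,  0.9028,  0.0019],
       [ 0.0001,  0.0021, -1.    ]]), 'wrist_force': array([ 0.5912, -0.1664, -0.0332]), 'moment': array([-0.0046, -0.0059,  0.0577]), 'gripper_force': 0.0, 'gripper_width': 1.0013851410268462}
scene 44.79821947884038 322.1832626347792 198.1636632647208 0.03489218329269165
[[-0.8767  0.3163 -0.3623  1.0622]
 [ 0.4807  0.6008 -0.6387  0.9214]
 [ 0.0157 -0.7341 -0.6788  1.1214]
 [ 0.      0.      0.      1.    ]]
top 53.94588552551514 320.83887466104517 193.0799938504829 -0.004226094160557926
[[ 0.0193 -0.9874  0.1573  0.3567]
 [-0.9998 -0.0176  0.0121 -0.0524]
 [-0.0091 -0.1575 -0.9875  1.2326]
 [ 0.      0.      0.      1.    ]]
wrist 64.52138738047665 319.69178238991697 204.45028926912917 -0.002596098308631529
[[-0.4294  0.8641  0.2625  0.1951]
 [ 0.9031  0.4101  0.1275 -0.598 ]
 [ 0.0026  0.2919 -0.9565  0.3843]
 [ 0.      0.      0.      1.    ]]
```

View pics/top0.png

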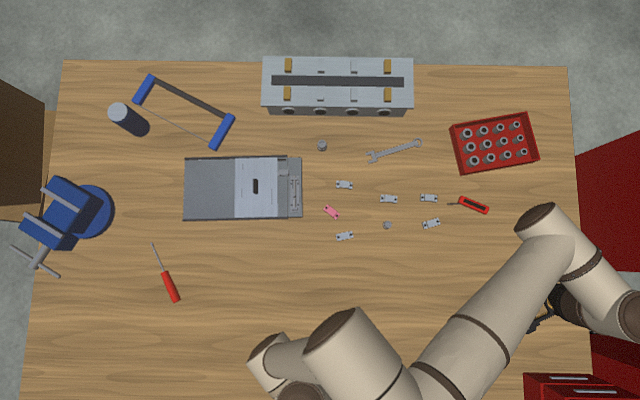

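View pics/scene0.png

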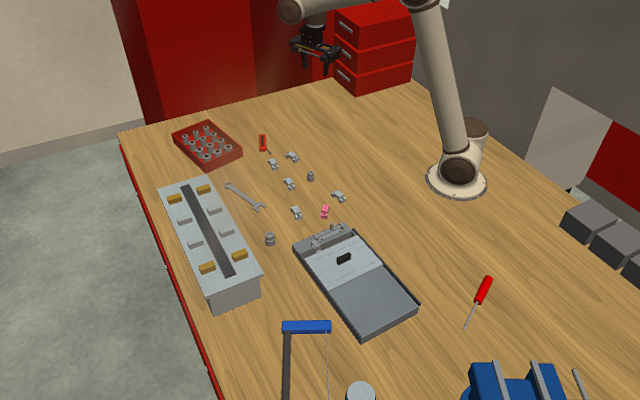

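The top view shows five silver caps near (344,184), (388,198), (428,197), (431,223) and (344,236). The pink look-alike is at (331,211), socket_a at (388,224), and the case spans x 183-302 with its handle at (255,186). The scene view shows the same layout.

```bash
python3 - <<'E'
from h import *
np.set_printoptions(precision=4,suppress=True)
a=cv2.imread('pics/top0.png')[145:245,175:445]; b=cv2.imread('pics/scene0.png')[145:345,240:430]
a=cv2.resize(a,None,fx=2.9,fy=2.9,interpolation=2); b=cv2.resize(b,None,fx=1.5,fy=1.5,interpolation=2)
o=np.zeros((600,790,3),np.uint8); o[:a.shape[0],:a.shape[1]]=a; o[290:290+b.shape[0],:b.shape[1]]=b
cv2.imwrite('pics/z0.png',o)
t=load('top0')
uv=[(344,184),(388,198),(428,197),(431,223),(344,236),(331,211),(388,224)]
print(onz(t,uv,0.02)); print(onz(t,[(255,186)],.066)); print(onz(t,[(184,157),(184,220),(302,217),(302,156)],.036))
E
```

```text
[[ 0.5799 -0.1096  0.02  ]
 [ 0.5381 -0.247   0.02  ]
 [ 0.5434 -0.3714  0.02  ]
 [ 0.4626 -0.3787  0.02  ]
 [ 0.4177 -0.1113  0.02  ]
 [ 0.4941 -0.0702  0.02  ]
 [ 0.4571 -0.2464  0.02  ]]
[[0.5606 0.161  0.066 ]]
[[0.6544 0.3942 0.036 ]
 [0.4564 0.3795 0.036 ]
 [0.4723 0.0183 0.036 ]
 [0.6638 0.0235 0.036 ]]
```

View pics/z0.png

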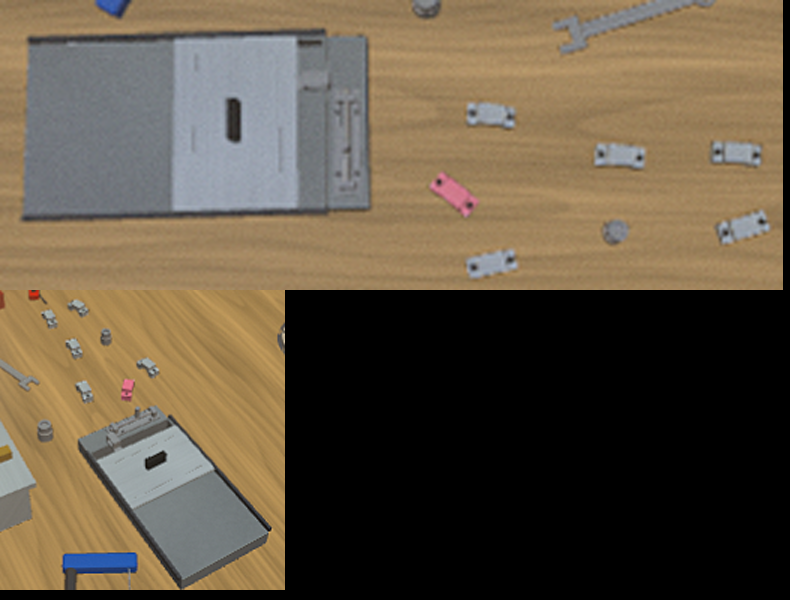

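```bash
python3 -m jog '1 31 60 0 -4.7;1 30 61 0 -4.7;1 30 61 0 -4.7;1 30 61 0 -4.7;1 30 61 0 -4.7'; python3 -m jog '1 0 0 0 0;1 0 0 0 0'; python3 -c "
from h import *
snap('wrist','w1.png')"
python3 -m jog '1 0 50 0 0;1 0 60 0 0;1 0 60 0 0;1 0 0 0 0;1 0 0 0 0'; python3 -c "
from h import *
snap('wrist','w2.png')"
python3 -m jog '1 10 60 0 0;1 10 60 0 0;1 10 60 0 0;1 0 0 0 0;1 0 0 0 0'; python3 -c "
from h import *
c=snap('wrist','w3.png');print(r.sense()['tcp_pos'],r.sense()['ee_rot'],r.sense()['joints'])"
```

```text
time_s: 0.78
tcp_pos: [0.4084, -0.2824, 0.2305]
ee_rot: [[-0.999, -0.032, 0.0], [-0.032, 0.999, 0.0], [-0.0, 0.0, -1.0]]
wrist_force: [0.6, -0.0, 1.0]
gripper_width: 1.0
gripper_force: 0.0
time_s: 1.02
tcp_pos: [0.4079, -0.2841, 0.2305]
ee_rot: [[-0.999, -0.036, -0.0], [-0.036, 0.999, 0.0], [0.0, 0.0, -1.0]]
wrist_force: [-0.0, 0.4, 0.5]
gripper_width: 1.0
gripper_force: 0.0
time_s: 1.7
tcp_pos: [0.4079, -0.1152, 0.2306]
ee_rot: [[-0.999, -0.033, -0.0], [-0.033, 0.999, -0.0], [0.0, -0.0, -1.0]]
wrist_force: [-0.5, 0.4, -0.4]
gripper_width: 1.0
gripper_force: 0.0
time_s: 2.38
tcp_pos: [0.438, 0.0643, 0.2301]
ee_rot: [[-0.999, -0.032, -0.001], [-0.032, 0.999, -0.001], [0.001, -0.001, -1.0]]
wrist_force: [-0.5, -0.2, 0.6]
gripper_width: 1.0
gripper_force: 0.0
[0.43793775 0.06396746 0.23018265] [[-9.99500635e-01 -3.15808383e-02 -1.06371742e-03]
 [-3.15801992e-02  9.99501034e-01 -6.12358837e-04]
 [ 1.08252546e-03 -5.78460639e-04 -9.99999247e-01]] [ 2.94759086e+01  3.99216881e+00 -2.36182799e+01  6.25923772e-04
 -6.24598732e+01 -1.17666466e+02]
```

```bash
python3 - <<'E'
import cv2
for n in (2,3):
    a=cv2.imread(f'pics/w{n}.png'); cv2.imwrite(f'pics/w{n}b.png',cv2.resize(a,(800,500),interpolation=2))
E
```

```text
(no output)
```

View pics/w2b.png

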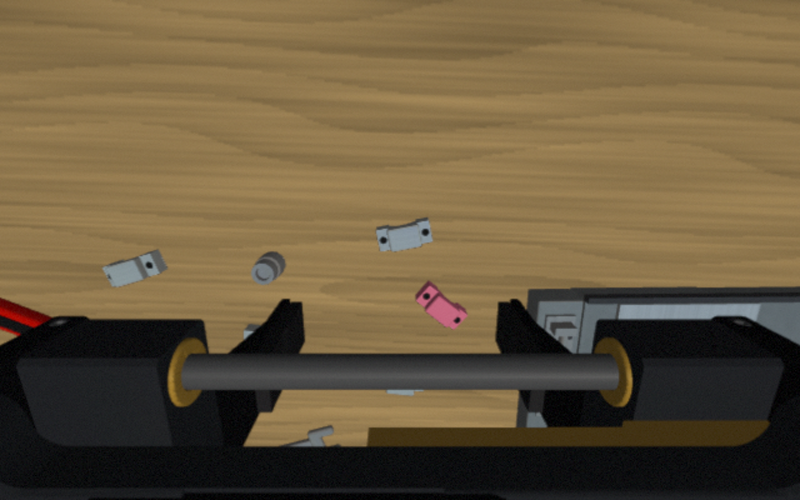

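View pics/w3b.png

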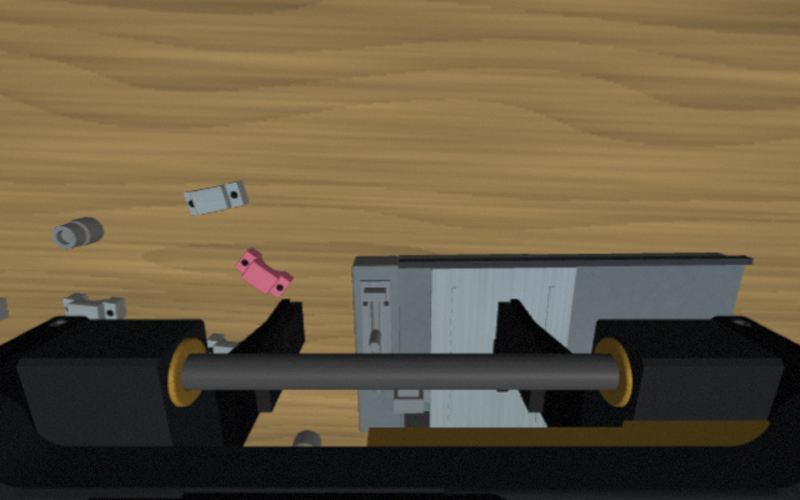

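```bash
J="python3 -m jog"; cat > s.sh <<'E'
python3 -c "
from h import *
import sys
snap('wrist',sys.argv[1]+'.png')" $1
E
(python3 -m jog '1 40 -62 20 0;1 50 -62 0 0;1 50 -62 0 0;1 50 -62 0 0;1 40 -62 0 0'; python3 -m jog '1 0 0 0 0;1 0 0 0 0'; sh s.sh w4
python3 -m jog '1 0 50 0 0;1 0 50 0 0;1 0 60 0 0;1 0 0 0 0;1 0 0 0 0'; sh s.sh w5
python3 -m jog '1 15 50 0 0;1 15 60 0 0;1 15 60 0 0;1 0 0 0 0;1 0 0 0 0'; sh s.sh w6
python3 -m jog '1 0 40 0 0;1 0 50 0 0;1 0 50 0 0;1 0 0 0 0;1 0 0 0 0'; sh s.sh w7 ) | grep -E "time|tcp"
python3 - <<'E'
import cv2,numpy as np
o=np.vstack([np.hstack([cv2.imread(f'pics/w{n}.png')[0:270,:] for n in p]) for p in ((4,5),(6,7))])
cv2.imwrite('pics/m1.png',cv2.resize(o[:270],(800,None) if 0 else (800,169)))
a=cv2.imread('pics/w4.png')[0:290]; b=cv2.imread('pics/w6.png')[0:290]
cv2.imwrite('pics/m1.png',np.vstack([a,b]))
E
```

```text
time_s: 3.05
tcp_pos: [0.6224, -0.1878, 0.2466]
time_s: 3.3
tcp_pos: [0.6211, -0.1855, 0.2463]
time_s: 3.98
tcp_pos: [0.6216, -0.0227, 0.2478]
time_s: 4.65
tcp_pos: [0.6672, 0.1455, 0.2467]
time_s: 5.32
tcp_pos: [0.6674, 0.2848, 0.2472]
```

View pics/m1.png

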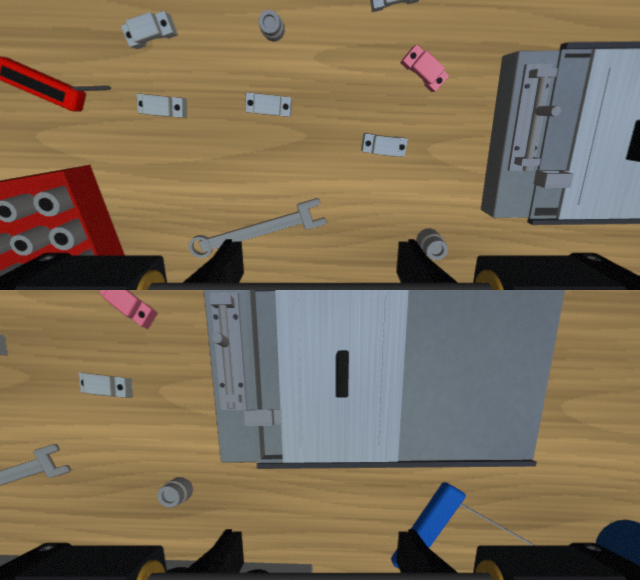

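Wrist views: four silver caps at (148,28), (161,105), (268,104) and (384,145) in the upper picture, with the fifth at the top edge (395,3). Pink is at (425,68). In the lower picture the handle is at (342,84), the knob at about (222,50) and the ledge at x about 220.

```bash
python3 - <<'E'
from h import *
np.set_printoptions(precision=4,suppress=True)
a=cv2.imread('pics/w6.png')[0:190,200:460]; b=cv2.imread('pics/w7.png')[0:190,100:360]
o=np.vstack([cv2.resize(x,(796,582),interpolation=2)[:,:] for x in (a,)])
cv2.imwrite('pics/z6.png',o)
for n in ('w5','w6','w7'):
    c=load(n); g=c['pixels'].max(2)[:250]; 
    m=(g<50).astype(np.uint8); k,l,s,ce=cv2.connectedComponentsWithStats(m)
    for i in range(1,k):
        if 150<s[i,4]<3000: print(n,s[i],ce[i], onz(c,[ce[i]],.06))
c=load('w6'); print(onz(c,[(257,177),(536,173)],.042))
E
```

```text
w5 [483 116  26  41 792] [495.3851 135.6301] [[0.5618 0.1624 0.06  ]]
w5 [533 212 107   3 285] [583.3649 212.9614] [[0.6442 0.2802 0.06  ]]
w5 [219 239  23  11 177] [230.5763 245.1808] [[ 0.6985 -0.1242  0.06  ]]
w5 [399 239  23  11 177] [408.904  245.1977] [[0.6911 0.0855 0.06  ]]
w6 [336  61  12  46 505] [341.9604  83.7347] [[0.5615 0.165  0.06  ]]
w6 [397 170 137   3 232] [467.2629 170.8362] [[0.646  0.3066 0.06  ]]
w6 [597 230  43  20 566] [619.9064 241.1272] [[0.7229 0.4995 0.06  ]]
w6 [219 239  23  11 180] [230.5222 245.1833] [[0.7429 0.0439 0.06  ]]
w6 [399 239  23  11 180] [408.9556 245.1111] [[0.736 0.253 0.06 ]]
w7 [ 618    0   22   91 1460] [629.8788  42.2041] [[0.5144 0.5842 0.06  ]]
w7 [195  56  21  46 742] [205.031   78.6752] [[0.5615 0.1664 0.06  ]]
w7 [277 165 137   3 203] [343.532  166.3842] [[0.646  0.3106 0.06  ]]
w7 [496 233  34  17 171] [511.1228 242.7368] [[0.7298 0.512  0.06  ]]
w7 [219 239  23  11 175] [230.52 245.24] [[0.7436 0.183  0.06  ]]
w7 [399 239  23  11 181] [409.0773 245.1934] [[0.7368 0.3926 0.06  ]]
[[0.6643 0.0734 0.042 ]
 [0.649  0.3949 0.042 ]]
```

View pics/z6.png

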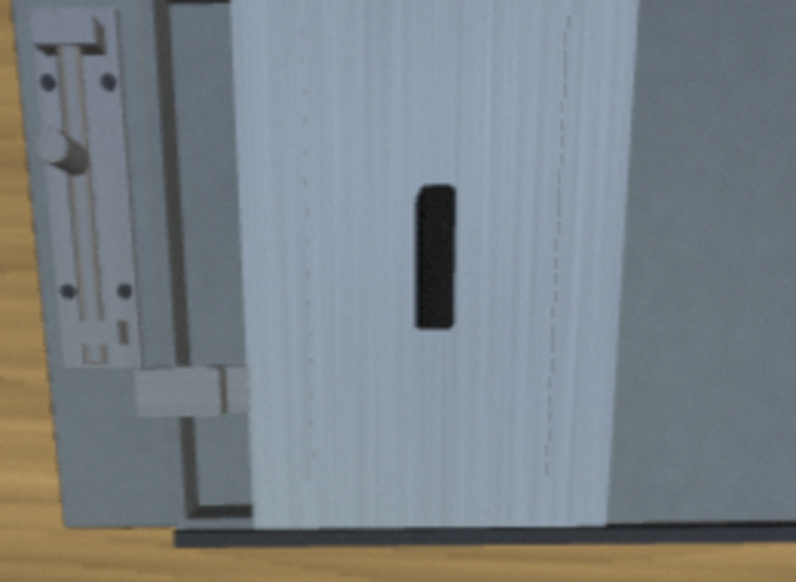

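```bash
python3 - <<'E'
from h import *
np.set_printoptions(precision=4,suppress=True)
a=load('w6');b=load('w7')
def z(u,v): return (200+u*260/796, v*190/582)
yaw=np.radians(2.73); ex=np.array([np.cos(yaw),np.sin(yaw)]); ey=np.array([-np.sin(yaw),np.cos(yaw)])
pts={'knob':(z(53,146),.076),'handle':(z(435,256),.066),'ledge':(z(63,525),.034),'run1':((257,177),.042),'run2':((536,173),.042),'cov_r':(z(253,525),.042),'cov_l':(z(607,525),.042),'inwall_r':(z(193,514),.005),'staple_far':(z(138,416),.059)}
for k,(p,h) in pts.items():
    q=onz(a,[p],h)[0]; print(k,q, 'xy in yawed axes (mm)',1000*ex@q[:2],1000*ey@q[:2])
for p in [z(53,146),z(48,82),z(253,525),z(607,525),z(63,525)]:
    u,v=map(int,np.round(p)); T=a['pixels'][max(v-9,0):v+10,u-9:u+10]; 
    R=cv2.matchTemplate(b['pixels'][:200],T,cv2.TM_CCOEFF_NORMED); _,s,_,l=cv2.minMaxLoc(R); 
    q=(l[0]+9,l[1]+v-max(v-9,0)); print(p,q,s,tri(a,[(u,v)],b,[q]))
# yaw checks: cover edges
q=onz(a,[z(253,525),z(230,10),z(607,525),z(638,10)],.042); print(q)
E
```

```text
knob [0.5349 0.046  0.076 ] xy in yawed axes (mm) 536.4762432920427 20.455268906629865
handle [0.5618 0.1648 0.066 ] xy in yawed axes (mm) 568.9827203958623 137.83279536240536
ledge [0.6607 0.0293 0.034 ] xy in yawed axes (mm) 661.3867892262269 -2.249839200180212
run1 [0.6643 0.0734 0.042 ] xy in yawed axes (mm) 667.059753235063 41.714450331379034
run2 [0.649  0.3949 0.042 ] xy in yawed axes (mm) 667.0849491792658 363.545497952359
cov_r [0.6568 0.1031 0.042 ] xy in yawed axes (mm) 660.9379464137928 71.66171797477479
cov_l [0.6524 0.2359 0.042 ] xy in yawed axes (mm) 662.897741732511 204.5844546961511
inwall_r [0.6603 0.0742 0.005 ] xy in yawed axes (mm) 663.0768567243003 42.637743314150775
staple_far [0.6165 0.0652 0.059 ] xy in yawed axes (mm) 618.879586228876 35.75660387747393
(217.31155778894473, 47.66323024054983) (191, 56) 0.7410147786140442 [[ 0.3519 -0.3384 -1.2291  0.0405]]
(215.678391959799, 26.769759450171822) (112, 90) 0.6948812007904053 [[0.5491 0.0675 0.0885 0.0644]]
(282.6381909547739, 171.39175257731958) (161, 167) 0.9804248213768005 [[0.6562 0.1036 0.0435 0.0003]]
(398.26633165829145, 171.39175257731958) (275, 167) 0.9729899764060974 [[0.6513 0.2343 0.047  0.0004]]
(220.57788944723617, 171.39175257731958) (102, 167) 0.9786800742149353 [[0.6602 0.0299 0.0344 0.0001]]
[[0.6568 0.1031 0.042 ]
 [0.4874 0.0957 0.042 ]
 [0.6524 0.2359 0.042 ]
 [0.483  0.2283 0.042 ]]
```

```bash
(python3 -m jog '0.5 -53 -60 0 0.9;0.5 -53 -60 0 0;0.5 0 0 -60 0;0.5 0 0 -60 0;0.5 0 0 -40 0'; python3 -m jog '0.5 0 0 0 0;0.5 0 0 0 0') ; python3 -c "
from h import *
s=r.sense(); print(s['tcp_pos'],s['ee_rot'])"
```

```text
time_s: 6.0
tcp_pos: [0.5835, 0.1901, 0.0853]
ee_rot: [[-0.999, -0.047, -0.002], [-0.047, 0.999, -0.001], [0.002, -0.001, -1.0]]
wrist_force: [0.7, 0.3, 0.2]
gripper_width: 0.538
gripper_force: 0.0
time_s: 6.25
tcp_pos: [0.586, 0.1925, 0.0891]
ee_rot: [[-0.999, -0.05, 0.003], [-0.05, 0.999, 0.001], [-0.003, 0.001, -1.0]]
wrist_force: [0.3, 0.6, 0.1]
gripper_width: 0.503
gripper_force: 0.0
[0.58603363 0.19252254 0.08914962] [[-0.9987594  -0.04967872  0.00341716]
 [-0.04967495  0.99876474  0.00118204]
 [-0.00347166  0.00101083 -0.99999346]]
```

```bash
python3 -m jog '0.5 -24 -28 0 -0.1;0.5 0 0 0 0;0.5 0 0 -20 0;0.5 0 0 -16 0;0.5 0 0 0 0'; python3 -m jog '0 0 0 0 0;0 0 0 0 0;0 0 0 0 0'
```

```text
time_s: 6.88
tcp_pos: [0.5611, 0.1652, 0.0511]
ee_rot: [[-0.999, -0.049, 0.001], [-0.049, 0.999, 0.0], [-0.001, -0.0, -1.0]]
wrist_force: [0.7, 0.5, -0.4]
gripper_width: 0.502
gripper_force: 0.0
time_s: 7.25
tcp_pos: [0.5606, 0.1649, 0.0511]
ee_rot: [[-0.999, -0.049, 0.0], [-0.049, 0.999, 0.0], [-0.0, 0.0, -1.0]]
wrist_force: [-0.2, -0.4, -0.1]
gripper_width: 0.245
gripper_force: 0.0
```

```bash
python3 -m jog '0 0 0 0 0;0 0 0 0 0;0 0 0 0 0'; python3 -m jog '0 -2 40 0 0;0 -2 40 0 0;0 -2 40 0 0;0 -1 25 0 0;0 -1 12 0 0';python3 -m jog '0 0 0 0 0;0 0 0 0 0;0 0 0 0 0'
```

```text
time_s: 7.62
tcp_pos: [0.5605, 0.1648, 0.051]
ee_rot: [[-0.999, -0.048, 0.0], [-0.048, 0.999, 0.0], [-0.0, 0.0, -1.0]]
wrist_force: [-0.6, -1.5, 1.3]
gripper_width: 0.135
gripper_force: 30.0
time_s: 8.25
tcp_pos: [0.5537, 0.3232, 0.0511]
ee_rot: [[-0.999, -0.05, 0.003], [-0.05, 0.999, 0.001], [-0.003, 0.001, -1.0]]
wrist_force: [6.3, -1.3, -2.0]
gripper_width: 0.132
gripper_force: 30.0
time_s: 8.62
tcp_pos: [0.5537, 0.3223, 0.0511]
ee_rot: [[-0.999, -0.048, 0.003], [-0.048, 0.999, 0.002], [-0.003, 0.002, -1.0]]
wrist_force: [5.5, 2.2, -2.1]
gripper_width: 0.136
gripper_force: 30.0
```

```bash
(python3 -m jog '0.35 0 0 0 0;0.35 0 0 0 0;0.35 0 0 0 0;0.35 0 0 40 0;0.5 0 0 40 0'; python3 -m jog '0.5 20 -50 50 0;0.5 20 -60 40 0;0.5 20 -60 20 0;0.5 20 -60 0 0;0.5 20 -60 0 0'; python3 -m jog '0.5 0 -20 0 0;0.5 0 0 0 0;0.5 0 0 0 0'; sh s.sh v1; python3 -m jog '0.5 0 -50 0 0;0.5 -10 -60 0 0;0.5 -20 -60 0 0;0.5 0 0 0 0;0.5 0 0 0 0'; sh s.sh v2;python3 -m jog '0.5 0 -40 0 0;0.5 0 -40 0 0;0.5 0 0 0 0;0.5 0 0 0 0'; sh s.sh v3)|grep -E 'tcp|time'
python3 - <<'E'
import cv2,numpy as np
cv2.imwrite('pics/m2.png',np.vstack([cv2.imread(f'pics/v{n}.png')[:290] for n in (1,3)]))
E
```

```text
time_s: 9.25
tcp_pos: [0.5519, 0.3214, 0.1312]
time_s: 9.88
tcp_pos: [0.6446, 0.0524, 0.2262]
time_s: 10.25
tcp_pos: [0.6442, 0.0352, 0.2256]
time_s: 10.92
tcp_pos: [0.615, -0.1342, 0.2258]
time_s: 11.48
tcp_pos: [0.6153, -0.2136, 0.2254]
```

View pics/m2.png

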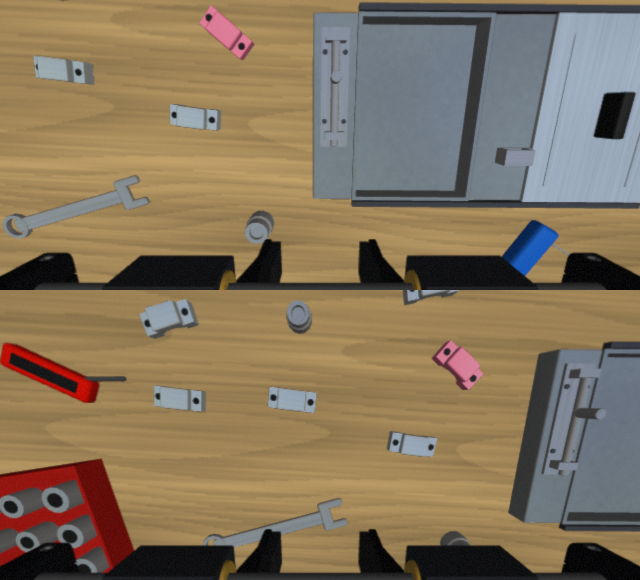

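```bash
cat >> h.py <<'E'
CY=np.radians(2.73); CX=np.array([.5633,.1340])
RC=np.array([[np.cos(CY),-np.sin(CY)],[np.sin(CY),np.cos(CY)]])
def c2w(P):
    P=np.atleast_2d(np.array(P,float))/1000; return np.c_[P[:,:2]@RC.T+CX,P[:,2]]
def w2c(P):
    P=np.atleast_2d(P); return 1000*np.c_[(P[:,:2]-CX)@RC,P[:,2]]
def caps(c,rows=240,zt=.016):
    """pairs of dark bolt holes on the ears -> centre, yaw of own y from world y (deg)"""
    im=c['pixels'][:rows]; hsv=cv2.cvtColor(im,cv2.COLOR_RGB2HSV)
    m=(hsv[...,2]<75).astype(np.uint8); k,l,s,ce=cv2.connectedComponentsWithStats(m,connectivity=8)
    P=[]
    for i in range(1,k):
        x,y,w,h,a=s[i]
        if 12<a<140 and w<16 and h<16 and x>3 and y>3:
            ring=hsv[max(y-2,0):y+h+2,x-2:x+w+2]; ring=ring[ring[...,2]>95]
            if len(ring) and np.median(ring[:,1])<70: P.append(ce[i])
    W=onz(c,P,zt); out=[]
    for i in range(len(W)):
        for j in range(i+1,len(W)):
            d=np.linalg.norm(W[i]-W[j])
            if .030<d<.048:
                v=W[i]-W[j]; v=v*np.sign(v[1]); out.append([*((W[i]+W[j])/2)[:2],np.degrees(np.arctan2(-v[0],v[1])),d*1000,*((P[i]+P[j])/2)])
    return np.array(out)
E
python3 - <<'E'
from h import *
np.set_printoptions(precision=4,suppress=True)
for n in ('v1','v2','v3'): print(n);print(caps(load(n)))
c=load('v1'); im=cv2.imread('pics/v1.png')
for P,col in (([(90,62,36),(90,-62,36),(-90,-62,36),(-90,62,36)],(0,0,255)),([(90,62,5),(90,-62,5),(-90,-62,5),(-90,62,5)],(0,255,0)),([(-35,-88,76)]*4,(255,0,255)),([(0,188.5,66)]*4,(255,0,255)),([(-92,-110,34),(92,-110,34),(92,-66,34),(-92,-66,34)],(255,255,0))):
    q=proj(c,c2w(P)); cv2.polylines(im,[np.round(q*8).astype(int)],True,col,1,cv2.LINE_AA,3)
    for p in q[:1]: cv2.circle(im,tuple(np.round(p).astype(int)),2,col,1)
cv2.imwrite('pics/o1.png',cv2.resize(im[0:215,300:640],(800,506),interpolation=2))
E
```

```text
v1
[[  0.5792  -0.1085  -4.7758  41.5749 192.5378 116.9714]]
v2
[[  0.4625  -0.3798  17.8923  42.1286  87.15    23.4667]
 [  0.537   -0.2479  -4.7385  41.4909 219.0625 105.9167]
 [  0.5795  -0.1079  -4.5731  41.066  343.506  150.9345]]
v3
[[  0.4625  -0.379   17.562   41.577  165.67    27.27  ]
 [  0.4669  -0.3729  37.9132  34.8329 172.      32.3125]
 [  0.4685  -0.3762   0.7019  45.3933 168.8888  33.9262]
 [  0.4729  -0.3701  15.8171  34.5396 175.2188  38.9688]
 [  0.542   -0.3741  -4.1272  41.5674 176.6164 108.2743]
 [  0.537   -0.2478  -4.0528  41.0117 291.5435 109.4538]
 [  0.5796  -0.1077  -4.8524  41.3977 412.7605 154.4724]]
```

View pics/o1.png

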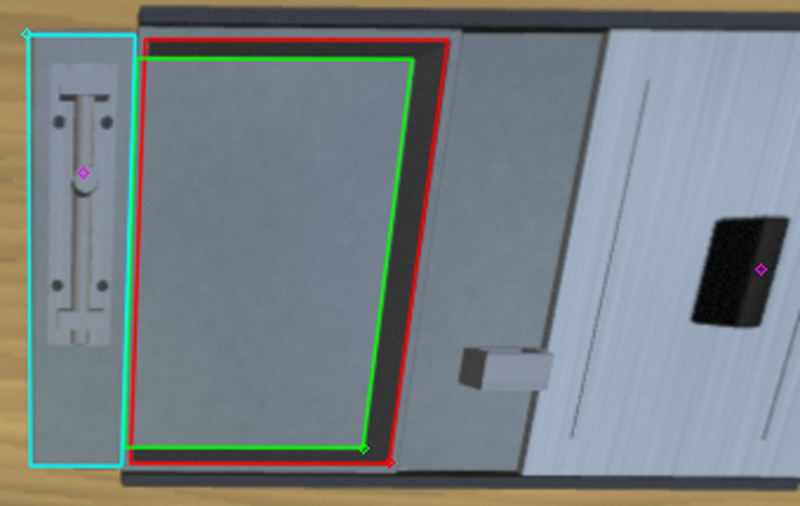

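```bash
python3 - <<'E'
from h import *
np.set_printoptions(precision=1,suppress=True)
c=load('v1'); z=lambda u,v:(300+u*340/800,v*215/506)
print(w2c(onz(c,[z(607,28),z(522,473)],.042)))
print(w2c(onz(c,[z(717,218),z(787,217),z(762,327),z(692,322)],.066)))
print(w2c(onz(c,[z(788,217),z(762,327)],.042)))
E
```

```text
[[-92.6 123.   42. ]
 [ 93.5 123.5  42. ]]
[[-19.7 165.8  66. ]
 [-20.1 193.8  66. ]
 [ 23.1 195.9  66. ]
 [ 21.1 166.1  66. ]]
[[-21.2 216.8  42. ]
 [ 25.3 218.6  42. ]]
```

```bash
cat > t.py <<'E'
import sys
from h import *
s=r.sense(); p=s['tcp_pos']; R=s['ee_rot']; y=np.degrees(np.arctan2(-R[0,1],R[1,1]))
x,yy,z,w=map(float,sys.argv[1:5])
t=np.array([x,yy,z]) 
if len(sys.argv)>5: t=c2w([t])[0]; w+=2.73
print('t',round(s['time_s'],2),'tcp',p.round(4),'case',w2c(p).round(1)[0],'yaw',y.round(2),'go mm',((t-p)*1000).round(1),'turn',round(w-y,2),'F',np.round(s['wrist_force'],1),'g',round(s['gripper_width'],3),round(s['gripper_force'],1))
E
python3 -m jog '0.5 -12 35 -40 -2.5;0.5 -12 35 -50 -2.5;0.5 -12 36 -50 -2.5;0.5 0 0 0 0;0.5 0 0 0 0' >/dev/null; python3 t.py .5793 -.108 .0255 -4.7
```

```text
t 12.15 tcp [ 0.5804 -0.1085  0.087 ] case [   5.5 -243.    87. ] yaw -4.55 go mm [ -1.1   0.5 -61.5] turn -0.15 F [ 1.4 -0.5  1. ] g 0.505 0.0
```

```bash
(python3 -m jog '0.5 -1 0 -30 0;0.5 0 0 -20 0;0.5 0 0 -11 0;0.5 0 0 0 0;0.4 0 0 0 0'; python3 -m jog '0 0 0 0 0;0 0 0 0 0;0 0 0 0 0'; python3 -m jog '0 0 0 0 0;0 0 0 0 0')|grep -E "for|wid|tcp"; python3 t.py 77 -18 60 0 c
```

```text
tcp_pos: [0.5788, -0.1095, 0.026]
wrist_force: [-0.1, -0.1, 0.2]
gripper_width: 0.446
gripper_force: 0.0
tcp_pos: [0.5784, -0.1093, 0.0257]
wrist_force: [-0.4, 1.4, 3.9]
gripper_width: 0.341
gripper_force: 30.0
tcp_pos: [0.5784, -0.1093, 0.0257]
wrist_force: [-0.9, 0.8, 5.3]
gripper_width: 0.339
gripper_force: 30.0
t 13.4 tcp [ 0.5784 -0.1093  0.0257] case [   3.5 -243.7   25.7] yaw -4.69 go mm [ 62.7 229.   34.3] turn 7.42 F [-0.9  0.8  5.3] g 0.339 30.0
```

```bash
python3 -m jog '0 0 0 50 0;0 0 0 50 2;0 20 50 0 2;0 20 60 0 2;0 20 60 0 1.4' | grep -E "wid|pad|_force"; python3 -m jog '0 3 59 0 0;0 0 0 0 0;0 0 0 0 0' >/dev/null; python3 t.py 77 -18 31 0 c
```

```text
wrist_force: [1.2, -0.2, 0.5]
gripper_width: 0.341
gripper_force: 30.0
t 14.4 tcp [0.6396 0.1181 0.1239] case [ 75.5 -19.5 123.9] yaw 2.71 go mm [  1.4   1.6 -92.9] turn 0.02 F [ 0.5 -0.7 -1.3] g 0.342 30.0
```

```bash
python3 -m jog '0 1 1 -40 0;0 0 0 -40 0;0 0 0 -8 0;0 0 0 0 0;0 0 0 -4 0' >/dev/null; python3 -m jog '0 0 0 0 0;0 0 0 0 0' >/dev/null; python3 t.py 77 -18 30.7 0 c
```

```text
t 15.28 tcp [0.642  0.1195 0.0338] case [ 77.9 -18.2  33.8] yaw 2.7 go mm [-0.9  0.2 -3.1] turn 0.03 F [-0.1 -0.3 -0.5] g 0.342 30.0
```

```bash
python3 -m jog '0 -1 0 -2 0;0 0 0 -1 0;0 0 0 0 0;0 0 0 0 0' >/dev/null; python3 t.py 77 -18 30.7 0 c;  python3 -m jog '0.45 0 0 0 0;0.45 0 0 0 0;0.45 0 0 0 0' >/dev/null; python3 t.py 77 -18 30.7 0 c; python3 -m jog '0.45 0 0 30 0;0 0 30 0 0;0 0 10 0 0;0 0 0 0 0;0 0 0 0 0' >/dev/null;python3 -m jog '0 0 0 0 0;0 0 0 0 0;0 0 0 0 0' >/dev/null; python3 t.py 77 32 20 0 c;
```

```text
t 15.78 tcp [0.6407 0.1195 0.0307] case [ 76.7 -18.2  30.7] yaw 2.7 go mm [0.3 0.2 0. ] turn 0.03 F [-1.8  0.2  5. ] g 0.339 30.0
t 16.15 tcp [0.6403 0.1191 0.0295] case [ 76.2 -18.5  29.5] yaw 2.68 go mm [0.7 0.6 1.2] turn 0.05 F [ 0.6 -0.9  0.2] g 0.445 0.2
t 17.15 tcp [0.6404 0.159  0.0599] case [78.2 21.3 59.9] yaw 2.67 go mm [ -1.7  10.7 -39.9] turn 0.06 F [-1.  -0.3 -0.5] g 0.004 0.0
```

```bash
python3 -m jog '0 -1 10 0 0;0 0 0 -25 0;0 0 0 -15 0;0 0 0 0 0' >/dev/null; python3 t.py 77 5 20 0 c; python3 -m jog '0 0 -8 0 0;0 0 -8 0 0;0 0 -6 0 0;0 0 0 0 0;0 0 0 0 0' >/dev/null; python3 t.py 77 5 20 0 c
```

```text
t 17.65 tcp [0.6384 0.1691 0.0183] case [76.7 31.5 18.3] yaw 2.7 go mm [  1.6 -26.4   1.7] turn 0.03 F [0.1 0.5 1.1] g 0.005 0.0
t 18.27 tcp [0.6394 0.1471 0.02  ] case [76.6  9.4 20. ] yaw 2.67 go mm [ 0.6 -4.4 -0. ] turn 0.06 F [0.4 0.5 0.5] g 0.007 0.0
```

```bash
for i in 1 2 3; do python3 -m jog '0 0 -2 0 0;0 0 0 0 0;0 0 0 0 0' >/dev/null; python3 t.py 77 5 20 0 c; done; sh s.sh p1; python3 - <<'E'
from h import *
c=load('p1'); im=cv2.imread('pics/p1.png')
for P,col in (([(90,62,5),(90,-62,5),(-90,-62,5),(-90,62,5)],(0,255,0)),):
    q=proj(c,c2w(P)); cv2.polylines(im,[np.round(q*8).astype(int)],True,col,1,cv2.LINE_AA,3)
cv2.imwrite('pics/p1o.png',im)
E
```

```text
t 18.65 tcp [0.6393 0.1453 0.0198] case [76.5  7.6 19.8] yaw 2.69 go mm [ 0.7 -2.6  0.2] turn 0.04 F [-0.5  0.1 -0.4] g 0.006 0.0
t 19.02 tcp [0.6393 0.1431 0.0199] case [76.4  5.5 19.9] yaw 2.68 go mm [ 0.6 -0.5  0.1] turn 0.05 F [-0.   0.6  0.3] g 0.006 0.0
t 19.4 tcp [0.6394 0.1411 0.0199] case [76.3  3.5 19.9] yaw 2.68 go mm [0.6 1.5 0.1] turn 0.05 F [ 0.7 -1.   0.2] g 0.007 0.0
```

View pics/p1o.png

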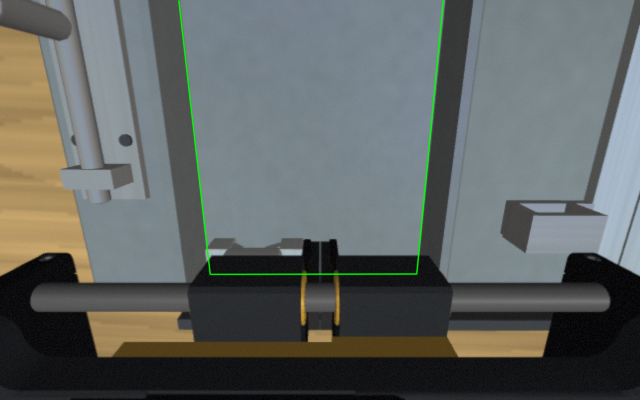

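The picture shows the cap's near edge at row 245, spanning about 208 to 303 px, with the closed fingers just touching its left end. It still has a few mm to travel to the wall.

```bash
for i in 1 2 3; do python3 -m jog '0 0 -1.5 0 0;0 0 0 0 0;0 0 0 0 0' >/dev/null; python3 t.py 77 0 20 0 c; done
```

```text
t 19.82 tcp [0.6394 0.1396 0.0199] case [76.2  2.  19.9] yaw 2.68 go mm [ 0.8 -2.   0.1] turn 0.05 F [ 0.3 -0.2  0.6] g 0.009 0.0
t 20.2 tcp [0.6394 0.1382 0.0199] case [76.2  0.5 19.9] yaw 2.69 go mm [ 0.8 -0.5  0.1] turn 0.04 F [-0.3  0.8  0.1] g 0.001 0.0
t 20.57 tcp [0.6393 0.1367 0.0199] case [76.1 -1.  19.9] yaw 2.68 go mm [0.9 1.  0.1] turn 0.05 F [ 0.8  0.9 -0.5] g 0.008 0.0
```

```bash
for i in 1 2 3 4; do python3 -m jog '0 0 -1 0 0;0 0 0 0 0;0 0 0 0 0' >/dev/null; python3 t.py 77 0 20 0 c; done
```

```text
t 20.95 tcp [0.6395 0.1361 0.0199] case [76.2 -1.5 19.9] yaw 2.69 go mm [0.7 1.6 0.1] turn 0.04 F [-0.   3.  -0.7] g 0.004 1.2
t 21.32 tcp [0.6396 0.136  0.02  ] case [76.3 -1.6 20. ] yaw 2.7 go mm [ 0.6  1.6 -0. ] turn 0.03 F [-0.7  5.7 -0.1] g 0.004 2.8
t 21.7 tcp [0.6397 0.136  0.0201] case [76.4 -1.6 20.1] yaw 2.71 go mm [ 0.5  1.7 -0.1] turn 0.02 F [-1.2  8.8 -0.1] g 0.007 4.1
t 22.07 tcp [0.6398 0.136  0.0201] case [76.5 -1.7 20.1] yaw 2.72 go mm [ 0.4  1.7 -0.1] turn 0.01 F [-1.8 10.7  0.3] g 0.002 5.5
```

```bash
(python3 -m jog '0 0 8 0 0;0 0 0 50 0;0.5 0 0 50 0;0.5 0 -50 50 0;0.5 -10 -60 20 0'; python3 -m jog '0.5 -20 -60 0 0;0.5 -30 -60 0 0;0.5 -10 -60 0 0;0.5 0 -10 0 0;0.5 0 0 0 0';python3 -m jog '0.5 0 0 0 0;0.5 0 0 0 0') >/dev/null; sh s.sh v4; python3 t.py .537 -.248 .0255 -4.3; python3 -c "
from h import *
np.set_printoptions(precision=4,suppress=True)
print(caps(load('v4')))"
```

```text
t 23.62 tcp [ 0.5722 -0.1461  0.1835] case [  -4.4 -280.2  183.5] yaw 2.79 go mm [ -35.2 -101.9 -158. ] turn -7.09 F [ 0.1 -0.1 -0.7] g 0.499 0.0
[[  0.4187  -0.11    13.1907  40.943  366.6681  27.2981]
 [  0.4627  -0.38    17.9375  42.8159  75.7051  64.406 ]
 [  0.5372  -0.248   -4.1616  41.0969 219.9349 150.8704]]
```

```bash
(python3 -m jog '0.5 -12 -34 -40 -2.4;0.5 -12 -34 -40 -2.4;0.5 -11 -34 -20 -2.2;0.5 0 0 0 0;0.5 0 0 0 0') >/dev/null;  python3 t.py .5372 -.248 .0257 -4.2
```

```text
t 24.25 tcp [ 0.5378 -0.2487  0.0841] case [ -43.7 -381.1   84.1] yaw -4.25 go mm [ -0.6   0.7 -58.4] turn 0.05 F [-0.5  0.1  0.5] g 0.502 0.0
```

```bash
(python3 -m jog '0.5 -1 1 -30 0;0.5 0 0 -20 0;0.5 0 0 -8 0;0.5 0 0 0 0;0.4 0 0 0 0'; python3 -m jog '0 0 0 0 0;0 0 0 0 0;0 0 0 0 0;0 0 0 0 0') >/dev/null; python3 t.py 53 -18 60 0 c
python3 -m jog '0 0 0 55 0;0 0 0 55 2;0 12 55 0 2;0 20 60 0 2;0 20 60 0 0.9' >/dev/null; python3 -m jog '0 20 60 0 0;0 20 60 0 0;0 8 60 0 0;0 0 0 0 0;0 0 0 0 0' >/dev/null; python3 t.py 53 -18 31 0 c
```

```text
t 25.38 tcp [ 0.5365 -0.2483  0.0265] case [ -45.  -380.6   26.5] yaw -4.3 go mm [ 80.6 366.8  33.5] turn 7.03 F [-0.4  2.1  5.6] g 0.337 30.0
t 26.62 tcp [0.6343 0.1037 0.1347] case [ 69.5 -33.6 134.7] yaw 2.6 go mm [ -17.2   14.8 -103.7] turn 0.13 F [-0.5  0.  -0.2] g 0.337 30.0
```

```bash
python3 -m jog '0 -17 15 -40 0.1;0 0 0 -40 0;0 0 0 -15 0;0 0 0 0 0;0 0 0 0 0' >/dev/null; python3 t.py 53 -18 31.5 0 c
```

```text
t 27.25 tcp [0.6191 0.1186 0.0422] case [ 55.  -18.   42.2] yaw 2.64 go mm [ -2.   -0.1 -10.7] turn 0.09 F [-0.8 -0.2 -1.2] g 0.338 30.0
```

```bash
python3 -m jog '0 -3 0 0 0.1;0 0 0 -8 0;0 0 0 -3 0;0 0 0 0 0;0 0 0 0 0' >/dev/null; python3 t.py 53 -18 31.5 0 c;  python3 -m jog '0.45 0 0 0 0;0.45 0 0 0 0;0.45 0 0 0 0' >/dev/null; python3 -m jog '0.45 0 0 40 0;0 0 30 0 0;0 0 20 0 0;0 0 0 0 0;0 0 0 0 0' >/dev/null;python3 -m jog '0 0 0 0 0;0 0 0 0 0;0 0 0 0 0' >/dev/null; python3 t.py 53 28 20 0 c
```

```text
t 27.88 tcp [0.6151 0.1192 0.0315] case [ 51.  -17.3  31.5] yaw 2.83 go mm [ 2.  -0.6  0. ] turn -0.1 F [-4.7 -0.   8.3] g 0.336 30.0
t 29.25 tcp [0.615  0.1686 0.0696] case [53.3 32.1 69.6] yaw 2.76 go mm [ -0.1  -4.1 -49.6] turn -0.03 F [ 0.6 -0.8 -0.4] g 0.005 0.0
```

```bash
python3 -m jog '0 0 0 -30 0;0 0 0 -20 0;0 0 0 0 0;0 0.6 -14 0 0;0 0.6 -10 0 0' >/dev/null; python3 -m jog '0 0.2 -4 0 0;0 0.2 -3 0 0;0 0.1 -2 0 0;0 0 0 0 0;0 0 0 0 0' >/dev/null; python3 t.py 53 -2 20 0 c; python3 -m jog '0 0 -1.2 0 0;0 0 0 0 0;0 0 0 0 0' >/dev/null; python3 t.py 53 -2 20 0 c
```

```text
t 30.5 tcp [0.6164 0.1359 0.0194] case [53.2 -0.6 19.4] yaw 2.8 go mm [-0.1 -1.4  0.6] turn -0.07 F [-0.1  0.5 -0.5] g 0.006 0.0
t 30.88 tcp [0.6168 0.1352 0.0196] case [53.5 -1.4 19.6] yaw 2.79 go mm [-0.4 -0.6  0.4] turn -0.06 F [-0.2  2.2  0.2] g 0.005 1.2
```

```bash
(python3 -m jog '0 0 -1 0 0;0 0 8 0 0;0 0 0 60 0;0.5 0 0 60 0;0.5 -5 -55 40 0'; python3 -m jog '0.5 -10 -60 0 0;0.5 -10 -60 0 0;0.5 -10 -60 0 0;0.5 -10 -60 0 0;0.5 0 -60 0 0';python3 -m jog '0.5 0 -40 0 0;0.5 0 0 0 0;0.5 0 0 0 0') >/dev/null; sh s.sh v5; python3 t.py .542 -.374 .0257 -4.1; python3 -c "
from h import *
np.set_printoptions(precision=4,suppress=True)
print(caps(load('v5')))"
```

```text
t 32.55 tcp [ 0.5719 -0.248   0.1762] case [  -9.6 -382.   176.2] yaw 2.82 go mm [ -29.9 -126.  -150.5] turn -6.92 F [0.2 0.9 0.3] g 0.504 0.0
[[  0.4186  -0.1094  13.1623  41.9985 482.834   32.2931]
 [  0.4626  -0.3791  17.8145  41.3866 182.9634  69.8744]
 [  0.4666  -0.3729  37.5808  34.0038 190.0834  74.8483]
 [  0.5419  -0.3739  -3.8823  41.6955 194.265  156.3353]]
```

```bash
(python3 -m jog '0.5 -10 -42 -35 -2.3;0.5 -10 -42 -35 -2.3;0.5 -10 -42 -20 -2.2;0.5 0 0 0 0;0.5 0 0 0 0') >/dev/null;  python3 t.py .5419 -.3739 .0257 -4.0
```

```text
t 33.17 tcp [ 0.5428 -0.3737  0.0868] case [ -44.7 -506.1   86.8] yaw -3.92 go mm [ -0.9  -0.2 -61.1] turn -0.08 F [-0.2 -0.1 -0. ] g 0.498 0.0
```

```bash
(python3 -m jog '0.5 -1 0 -30 0;0.5 0 0 -20 0;0.5 0 0 -10 0;0.5 0 0 0 0;0.4 0 0 0 0'; python3 -m jog '0 0 0 0 0;0 0 0 0 0;0 0 0 0 0;0 0 0 0 0') >/dev/null; python3 t.py 28 -18 60 0 c
python3 -m jog '0 0 0 55 0;0 0 0 55 2;0 5 55 0 2;0 5 60 0 2;0 5 60 0 0.7' >/dev/null; python3 -m jog '0 5 60 0 0;0 10 60 0 0;0 10 60 0 0;0 10 60 0 0;0 0 60 0 0' >/dev/null;python3 -m jog '0 0 0 0 0;0 0 0 0 0' >/dev/null; python3 t.py 28 -18 42 0 c
```

```text
t 34.3 tcp [ 0.5417 -0.3748  0.0273] case [ -45.8 -507.2   27.3] yaw -4.0 go mm [ 50.5 492.2  32.7] turn 6.73 F [-0.9  1.2  6.1] g 0.34 30.0
t 35.8 tcp [0.5906 0.1002 0.1356] case [ 25.6 -35.  135.6] yaw 2.71 go mm [  1.6  17.1 -93.6] turn 0.02 F [-0.3  0.3 -1.3] g 0.338 30.0
```

```bash
python3 -m jog '0 1 17 -40 0;0 0 0 -40 0;0 0 0 -13 0;0 0 0 0 0;0 0 0 0 0' >/dev/null; python3 t.py 28 -18 32.3 0 c
```

```text
t 36.42 tcp [0.5933 0.1172 0.0449] case [ 29.2 -18.2  44.9] yaw 2.66 go mm [ -1.2   0.2 -12.6] turn 0.07 F [-0.1  0.1 -0.5] g 0.34 30.0
```

```bash
python3 -m jog '0 -1 0 -8 0;0 0 0 -4 0;0 0 0 0 0;0 0 0 0 0' >/dev/null; python3 t.py 28 -18 32.3 0 c;  python3 -m jog '0.45 0 0 -0.5 0;0.45 0 0 0 0;0.45 0 0 0 0' >/dev/null; python3 -m jog '0.45 0 0 40 0;0 0 30 0 0;0 0 20 0 0;0 0 0 0 0;0 0 0 0 0' >/dev/null;python3 -m jog '0 0 0 0 0;0 0 0 0 0;0 0 0 0 0' >/dev/null; python3 t.py 28 32 20 0 c
```

```text
t 36.92 tcp [0.5912 0.1174 0.0322] case [ 27.1 -17.9  32.2] yaw 2.72 go mm [ 0.9 -0.1  0.1] turn 0.01 F [-1.8 -0.7  5.2] g 0.342 30.0
t 38.3 tcp [0.5911 0.167  0.0708] case [29.4 31.7 70.8] yaw 2.66 go mm [ -1.4   0.3 -50.8] turn 0.07 F [ 0.2 -0.1  0.1] g 0.009 0.0
```

```bash
python3 -m jog '0 -2 0 -30 0;0 0 0 -20 0;0 0 0 0 0;0 0.6 -14 0 0;0 0.6 -10 0 0' >/dev/null; python3 -m jog '0 0.2 -4 0 0;0 0.2 -3 0 0;0 0.1 -2 0 0;0 0 0 0 0;0 0 0 0 0' >/dev/null; python3 t.py 27 -2 20 0 c; python3 -m jog '0 0 -1.2 0 0;0 0 -1 0 0;0 0 0 0 0;0 0 0 0 0' >/dev/null; python3 t.py 27 -2 20 0 c
(python3 -m jog '0 0 10 0 0;0 0 0 60 0;0.5 0 0 60 0;0.5 -5 -55 40 0;0.5 -5 -60 0 0'; python3 -m jog '0.5 0 -60 0 0;0.5 0 -60 0 0;0.5 0 -60 0 0;0.5 0 -60 0 0;0.5 0 0 0 0';python3 -m jog '0.5 0 0 0 0;0.5 0 0 0 0') >/dev/null; sh s.sh v6; python3 t.py .4626 -.3791 .0257 17.8; python3 -c "
from h import *
np.set_printoptions(precision=4,suppress=True)
print(caps(load('v6')))"
```

```text
t 39.55 tcp [0.5906 0.1344 0.0206] case [27.3 -0.9 20.6] yaw 2.7 go mm [-0.2 -1.1 -0.6] turn 0.03 F [-0.9  0.3 -0.5] g 0.003 0.0
t 40.05 tcp [0.591  0.134  0.0208] case [27.7 -1.3 20.8] yaw 2.7 go mm [-0.7 -0.7 -0.8] turn 0.03 F [-2.4  6.5  1.4] g 0.005 3.1
t 41.6 tcp [ 0.5814 -0.207   0.1776] case [   1.8 -341.5  177.6] yaw 2.8 go mm [-118.8 -172.1 -151.9] turn 15.0 F [-0.3  0.1  0.4] g 0.502 0.0
[[  0.4185  -0.1096  12.8598  41.6269 437.7299  17.7769]
 [  0.4624  -0.3794  17.9251  41.9543 137.0069  55.9963]
 [  0.5977   0.0721 -45.2699  45.481  581.4655 217.5603]]
```

```bash
(python3 -m jog '0.5 -38 -55 -30 5;0.5 -38 -55 -30 5;0.5 -40 -58 -30 5;0.5 0 0 0 0;0.5 0 0 0 0') >/dev/null;  python3 t.py .4625 -.3793 .0257 17.8
```

```text
t 42.23 tcp [ 0.4846 -0.349   0.1023] case [-101.6 -478.7  102.3] yaw 17.73 go mm [-22.1 -30.3 -76.6] turn 0.07 F [-0.1  0.1  0.8] g 0.502 0.0
```

```bash
(python3 -m jog '0.5 -22 -30 -20 0;0.5 0 0 0 0;0.5 0 0 -26 0;0.5 0 0 0 0;0.5 0 0 0 0') >/dev/null;  python3 t.py .4625 -.3793 .0257 17.8
```

```text
t 42.85 tcp [ 0.4634 -0.379   0.0571] case [-124.2 -507.7   57.1] yaw 17.81 go mm [ -0.9  -0.3 -31.4] turn -0.01 F [-0.5  0.5  0.7] g 0.5 0.0
```

```bash
(python3 -m jog '0.5 -1 0 -20 0;0.5 0 0 -12 0;0.5 0 0 0 0;0.5 0 0 0 0;0.4 0 0 0 0'; python3 -m jog '0 0 0 0 0;0 0 0 0 0;0 0 0 0 0;0 0 0 0 0') >/dev/null; python3 t.py 4 -18 60 0 c
python3 -m jog '0 0 0 55 0;0 0 0 55 -5;0 15 55 0 -5;0 15 60 0 -5;0 15 60 0 0' >/dev/null; python3 -m jog '0 15 60 0 0;0 15 60 0 0;0 15 60 0 0;0 15 60 0 0;0 0 60 0 0' >/dev/null;python3 -m jog '0 0 0 0 0;0 0 0 0 0' >/dev/null; python3 t.py 4 -18 42 0 c
```

```text
t 43.98 tcp [ 0.4612 -0.3798  0.0245] case [-126.4 -508.4   24.5] yaw 17.7 go mm [106.9 496.1  35.5] turn -14.97 F [0.3 0.1 5.7] g 0.337 30.4
t 45.48 tcp [0.565  0.0955 0.1329] case [-1.000e-01 -3.860e+01  1.329e+02] yaw 2.71 go mm [  3.2  20.7 -90.9] turn 0.02 F [ 0.2 -0.5  0.3] g 0.338 30.4
```

```bash
python3 -m jog '0 2 21 -40 0;0 0 0 -40 0;0 0 0 -13 0;0 0 0 0 0;0 0 0 0 0' >/dev/null; python3 t.py 4 -18 29.5 0 c
```

```text
t 46.1 tcp [0.5686 0.1161 0.042 ] case [  4.5 -18.1  42. ] yaw 2.63 go mm [ -0.5   0.1 -12.5] turn 0.1 F [ 0.9  0.2 -0.9] g 0.337 41.3
```

```bash
python3 -m jog '0 -1 0 -8 0;0 0 0 -4 0;0 0 0 0 0;0 0 0 0 0' >/dev/null; python3 t.py 4 -18 29.5 0 c;  python3 -m jog '0.45 0 0 -0.5 0;0.45 0 0 0 0;0.45 0 0 0 0' >/dev/null; python3 -m jog '0.45 0 0 40 0;0 0 30 0 0;0 0 20 0 0;0 0 0 0 0;0 0 0 0 0' >/dev/null;python3 -m jog '0 0 0 0 0;0 0 0 0 0;0 0 0 0 0' >/dev/null; python3 t.py 3 32 20 0 c
```

```text
t 46.6 tcp [0.5671 0.1165 0.0297] case [  3.  -17.6  29.7] yaw 2.72 go mm [ 1.  -0.3 -0.2] turn 0.01 F [-0.6 -0.9  5.8] g 0.341 38.5
t 47.98 tcp [0.5667 0.1662 0.0682] case [ 5.  32.  68.2] yaw 2.66 go mm [ -2.   -0.1 -48.2] turn 0.07 F [0.5 0.3 0.5] g 0.005 0.0
```

```bash
python3 -m jog '0 -2 0 -30 0;0 0 0 -18 0;0 0 0 0 0;0 0.6 -14 0 0;0 0.6 -10 0 0' >/dev/null; python3 -m jog '0 0.2 -4 0 0;0 0.2 -3 0 0;0 0.1 -2 0 0;0 0 0 0 0;0 0 0 0 0' >/dev/null; python3 t.py 3 -2 20 0 c; python3 -m jog '0 0 -1.2 0 0;0 0 -1 0 0;0 0 0 0 0;0 0 0 0 0' >/dev/null; python3 t.py 3 -2 20 0 c
(python3 -m jog '0 0 10 0 0;0 0 0 60 0;0.5 0 0 60 0;0.5 -10 -55 40 2;0.5 -10 -60 0 4'; python3 -m jog '0.5 -10 -60 0 4;0.5 -20 -20 0 0;0.5 -20 0 0 0;0.5 0 0 0 0;0.5 0 0 0 0') >/dev/null; sh s.sh v7; python3 t.py .4185 -.1096 .0257 13.1; python3 -c "
from h import *
np.set_printoptions(precision=4,suppress=True)
print(caps(load('v7')))"
```

```text
t 49.23 tcp [0.5662 0.1335 0.0201] case [ 2.8 -0.6 20.1] yaw 2.69 go mm [ 0.2 -1.3 -0.1] turn 0.04 F [ 0.6  0.2 -0.2] g 0.007 0.0
t 49.73 tcp [0.5666 0.1329 0.0203] case [ 3.3 -1.2 20.3] yaw 2.7 go mm [-0.2 -0.8 -0.3] turn 0.03 F [-0.9  5.9  0.1] g 0.005 3.0
t 51.02 tcp [ 0.4981 -0.0483  0.1768] case [ -73.8 -179.   176.8] yaw 12.72 go mm [ -79.6  -61.3 -151.1] turn 0.38 F [-0.2 -0.2 -0.7] g 0.502 0.0
[[  0.4187  -0.1103  12.9408  41.2201 273.3496  97.1111]]
```

```bash
(python3 -m jog '0.5 -40 -30 -30 0.3;0.5 -39 -31 -30 0;0.5 0 0 -30 0;0.5 0 0 0 0;0.5 0 0 0 0') >/dev/null;  python3 t.py .4187 -.110 .0257 13
```

```text
t 51.65 tcp [ 0.4201 -0.1093  0.0875] case [-154.6 -236.2   87.5] yaw 13.06 go mm [ -1.4  -0.7 -61.8] turn -0.06 F [ 0.1 -0.4 -1. ] g 0.5 0.0
```

```bash
(python3 -m jog '0.5 -1 -1 -30 0;0.5 0 0 -20 0;0.5 0 0 -11 0;0.5 0 0 0 0;0.4 0 0 0 0'; python3 -m jog '0 0 0 0 0;0 0 0 0 0;0 0 0 0 0;0 0 0 0 0') >/dev/null; python3 t.py -20.5 -18 60 0 c
python3 -m jog '0 0 0 55 0;0 0 0 55 -5;0 30 55 0 -5.2;0 30 55 0 0;0 30 55 0 0' >/dev/null; python3 -m jog '0 30 50 0 0;0 0 0 0 0;0 0 0 0 0' >/dev/null; python3 t.py -20.5 -18 42 0 c
```

```text
t 52.77 tcp [ 0.418  -0.1106  0.0263] case [-156.8 -237.4   26.3] yaw 13.01 go mm [125.7 225.6  33.7] turn -10.28 F [-1.   1.5  6.6] g 0.336 30.0
t 53.77 tcp [0.5361 0.1037 0.1347] case [-28.6 -29.  134.7] yaw 2.79 go mm [  7.6  11.3 -92.7] turn -0.06 F [-0.1 -0.  -1.4] g 0.337 30.0
```

```bash
python3 -m jog '0 7 11 -40 0;0 0 0 -40 0;0 0 0 -13 0;0 0 0 0 0;0 0 0 0 0' >/dev/null; python3 t.py -20.5 -18 31.3 0 c; python3 -m jog '0 -1 0 -8 0;0 0 0 -4 0;0 0 0 0 0;0 0 0 0 0' >/dev/null; python3 t.py -20.5 -18 31.3 0 c
```

```text
t 54.4 tcp [0.5452 0.1151 0.0443] case [-19.  -18.   44.3] yaw 2.78 go mm [ -1.5  -0.  -13. ] turn -0.05 F [-0.3 -0.3 -0.5] g 0.338 30.0
t 54.9 tcp [0.5432 0.115  0.0314] case [-21.  -18.   31.4] yaw 2.81 go mm [ 0.5  0.  -0.1] turn -0.08 F [-2.1 -0.7  5.3] g 0.339 30.0
```

```bash
python3 -m jog '0.45 0 0 -0.5 0;0.45 0 0 0 0;0.45 0 0 0 0' >/dev/null; python3 -m jog '0.45 0 0 40 0;0 0 30 0 0;0 0 20 0 0;0 0 0 0 0;0 0 0 0 0' >/dev/null;python3 -m jog '0 -2 0 0 0;0 0 0 0 0;0 0 0 0 0' >/dev/null; python3 t.py -21 32 20 0 c
python3 -m jog '0 0 0 -30 0;0 0 0 -20 0;0 0 0 0 0;0 0.6 -14 0 0;0 0.6 -10 0 0' >/dev/null; python3 -m jog '0 0.2 -4 0 0;0 0.2 -3 0 0;0 0.1 -2 0 0;0 0 0 0 0;0 0 0 0 0' >/dev/null; python3 t.py -21 -2 20 0 c; python3 -m jog '0 0 -1.2 0 0;0 0 -1 0 0;0 0 0 0 0;0 0 0 0 0' >/dev/null; python3 t.py -21 -2 20 0 c
```

```text
t 56.27 tcp [0.5411 0.1647 0.0701] case [-20.7  31.7  70.1] yaw 2.76 go mm [ -0.3   0.3 -50.1] turn -0.03 F [ 0.6 -0.3  0.3] g 0.007 0.0
t 57.52 tcp [0.5428 0.132  0.02  ] case [-20.6  -1.   20. ] yaw 2.8 go mm [-0.4 -1.  -0. ] turn -0.07 F [0.9 0.6 0.8] g 0.006 0.3
t 58.02 tcp [0.5432 0.1319 0.0202] case [-20.2  -1.1  20.2] yaw 2.8 go mm [-0.8 -0.9 -0.2] turn -0.07 F [-1.8  8.3 -0.5] g 0.006 4.1
```

```bash
python3 -m jog '0 0 10 0 0;0 0 0 50 0;0 -35 -22 0 0;0 0 -22 0 0;0 0 0 0 0' >/dev/null; python3 -m jog '0 0 0 0 0;0 0 0 0 0' >/dev/null; python3 t.py -55 -36 23 0 c
```

```text
t 58.9 tcp [0.5081 0.0963 0.0699] case [-56.9 -35.   69.9] yaw 2.82 go mm [  2.   -0.9 -46.9] turn -0.09 F [-0.3 -0.5 -0.8] g 0.006 0.0
```

```bash
sh s.sh k1; python3 -c "
import cv2
a=cv2.imread('pics/k1.png');cv2.imwrite('pics/k1.png',a)"
python3 -m jog '0 0 -1 -30 0;0 0 0 -16 0;0 0 0 0 0;0 8 0.4 0 0;0 0 0 0 0' >/dev/null; python3 t.py -30 -36 23 0 c; for i in 1 2 3 4 ; do python3 -m jog '0 3 0.1 0 0;0 0 0 0 0;0 0 0 0 0' >/dev/null; python3 t.py -30 -36 23 0 c;done
```

```text
t 59.58 tcp [0.5174 0.0958 0.025 ] case [-47.6 -36.   25. ] yaw 2.79 go mm [17.6  0.8 -2. ] turn -0.06 F [-0.2 -0.5 -0.3] g 0.008 0.0
t 59.95 tcp [0.5188 0.0952 0.0243] case [-46.3 -36.6  24.3] yaw 2.78 go mm [16.3  1.4 -1.3] turn -0.05 F [ 0.1 -0.2 -0.9] g 0.011 0.0
t 60.33 tcp [0.5218 0.0954 0.0241] case [-43.3 -36.6  24.1] yaw 2.78 go mm [13.2  1.3 -1.1] turn -0.05 F [-0.3  0.1 -0.8] g 0.003 0.0
t 60.7 tcp [0.5249 0.0955 0.0241] case [-40.2 -36.6  24.1] yaw 2.78 go mm [10.1  1.1 -1.1] turn -0.05 F [-0.1 -1.  -0.7] g 0.007 0.0
t 61.08 tcp [0.5276 0.0955 0.0241] case [-37.4 -36.8  24.1] yaw 2.78 go mm [ 7.4  1.1 -1.1] turn -0.05 F [-1.  -0.6  0.7] g 0.001 0.6
```

```bash
for i in 1 2 3 4 ; do python3 -m jog '0 2 0.1 0 0;0 0 0 0 0;0 0 0 0 0' >/dev/null; python3 t.py -30 -36 23 0 c;done
```

```text
t 61.45 tcp [0.5299 0.0956 0.0241] case [-35.2 -36.7  24.1] yaw 2.78 go mm [ 5.1  1.  -1.1] turn -0.05 F [-1.3 -0.6 -1. ] g 0.001 0.5
t 61.83 tcp [0.5319 0.0957 0.0241] case [-33.2 -36.7  24.1] yaw 2.78 go mm [ 3.2  0.9 -1.1] turn -0.05 F [-1.4  0.   1.2] g 0.006 0.9
t 62.2 tcp [0.5341 0.0959 0.0241] case [-31.  -36.7  24.1] yaw 2.79 go mm [ 0.9  0.7 -1.1] turn -0.06 F [-1.  -0.8 -0.7] g 0.004 0.5
t 62.58 tcp [0.5351 0.0958 0.0241] case [-30.  -36.8  24.1] yaw 2.78 go mm [-0.   0.8 -1.1] turn -0.05 F [-3.9 -0.1  2.9] g 0.006 2.6
```

```bash
for i in 1 2 ; do python3 -m jog '0 1.5 0.1 0 0;0 0 0 0 0;0 0 0 0 0' >/dev/null; python3 t.py -30 -36 23 0 c;done
python3 -m jog '0 -10 0 0 0;0 0 0 60 0;0.5 30 0 50 0;0.5 60 20 40 0;0.5 60 30 20 0'>/dev/null;python3 -m jog '0.5 15 0 0 0;0.5 0 0 0 0;0.5 0 0 0 0'>/dev/null; python3 t.py -30 -36 23 0 c; sh s.sh q1; python3 - <<'E'
from h import *
np.set_printoptions(precision=2,suppress=True)
c=load('q1'); im=cv2.imread('pics/q1.png')
o=caps(c,zt=.021); 
if len(o): print(np.c_[w2c(np.c_[o[:,:2],o[:,3]*0])[:,:2],o[:,2]-2.73,o[:,3:]])
L=[[(90,62,5),(90,-62,5),(-90,-62,5),(-90,62,5)]]+[[(90-22*k,-62,21),(90-22*k,-10,21)] for k in range(6)]
for P in L:
    q=proj(c,c2w(P)); cv2.polylines(im,[np.round(q*8).astype(int)],True,(0,255,0),1,cv2.LINE_AA,3)
q=proj(c,c2w([(90,-62,21)]))[0]; print(q)
cv2.imwrite('pics/q1o.png',im[:300])
E
```

```text
t 62.95 tcp [0.5351 0.0957 0.0241] case [-30.  -36.9  24.1] yaw 2.77 go mm [-0.1  0.9 -1.1] turn -0.04 F [-8.5  1.9  6.1] g 0.006 4.4
t 63.33 tcp [0.5352 0.0957 0.024 ] case [-29.9 -36.9  24. ] yaw 2.76 go mm [-0.1  0.9 -1. ] turn -0.03 F [-13.4   2.6  10.1] g 0.009 6.2
t 64.33 tcp [0.6771 0.1394 0.1851] case [113.9  -0.  185.1] yaw 2.78 go mm [-142.   -42.8 -162.1] turn -0.05 F [1.1 0.3 0.2] g 0.49 0.0
[[ -16.3  -101.27   84.74   44.78  208.78   51.9 ]
 [ -16.35  -90.76  -69.18   47.61  219.97   51.84]
 [  -9.28  -35.29    0.04   40.91  280.88   60.77]
 [  -1.68  -69.02   29.74   30.58  245.08   69.59]
 [   1.66  -35.29  -28.11   46.37  281.06   73.37]
 [  12.67  -55.52  -89.43   43.87  260.26   85.52]
 [   1.68  -35.36   28.14   46.54  281.46   73.39]
 [  12.72  -14.46  -89.01   44.04  303.74   85.57]
 [   9.32  -79.6    -7.99   47.91  234.46   82.26]
 [  20.25  -68.8   -46.76   39.39  246.57   94.32]
 [  12.62  -35.36    0.1    41.03  281.63   85.99]
 [  23.7   -34.98  -27.85   47.28  282.2    98.21]
 [  34.67  -55.87  -89.99   44.04  261.14  109.83]
 [  23.59  -35.08   28.55   46.06  282.55   98.1 ]
 [  34.68  -14.99  -90.39   44.19  303.53  109.83]
 [  34.67  -34.69   -0.19   41.23  283.12  110.32]
 [  45.69  -35.23  -28.9    45.88  282.73  121.98]
 [  56.67  -55.75  -91.14   44.15  262.48  133.14]
 [  45.72  -34.97   27.71   47.21  283.43  122.01]
 [  56.83  -14.63  -91.43   44.19  304.24  133.3 ]
 [  56.73  -35.51   -0.11   40.73  283.04  133.67]
 [  67.81  -35.52  -28.64   46.37  283.18  144.92]
 [  73.99  -56.91   86.57   34.66  262.24  151.01]
 [  67.76  -35.67   28.16   46.55  283.46  144.87]
 [  78.83  -35.68   -0.25   41.01  283.6   156.12]
 [  85.1   -36.56   16.13   44.52  283.06  162.3 ]]
[258.06 167.13]
```

View pics/q1o.png

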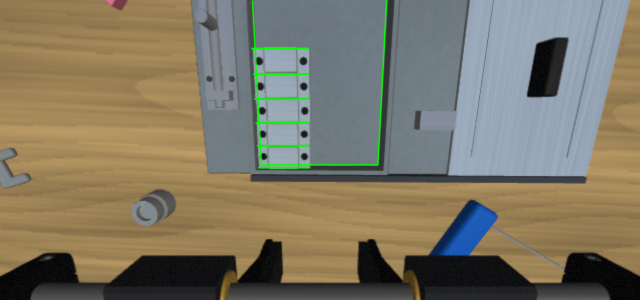

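The picture shows five caps in a straight, tight row from the far-right corner, on the model lines (measured x -9, 13, 35, 57 and 79, y about -35). Next I'll shut the cover.

```bash
python3 -m jog '0.5 -50 55 -20 0;0.5 -50 55 -30 0;0.5 -22 60 -30 0;0.5 0 13 0 0;0.5 0 0 0 0' >/dev/null; python3 -m jog '0.5 0 0 0 0' >/dev/null; python3 t.py 0 188.8 51 0 c
```

```text
t 65.12 tcp [0.5793 0.2924 0.1203] case [ 23.5 157.4 120.3] yaw 2.71 go mm [-25.   30.2 -69.3] turn 0.02 F [-0.1  0.3  0.3] g 0.5 0.0
```

```bash
python3 -m jog '0.5 -25 30 0 0;0.5 0 0 -20 0;0.5 0 0 0 0;0.5 0 0 0 0' >/dev/null;  python3 t.py 0 188.8 51 0 c; python3 -m jog '0.5 0 0 -28 0;0.5 0 0 -21 0;0.5 0 0 0 0;0.5 0 0 0 0' >/dev/null;  python3 t.py 0 188.8 51 0 c;
```

```text
t 65.62 tcp [0.5545 0.3225 0.1001] case [  0.2 188.7 100.1] yaw 2.7 go mm [ -0.2   0.1 -49.1] turn 0.03 F [-0.1  0.3 -0.1] g 0.498 0.0
t 66.12 tcp [0.5542 0.3231 0.0511] case [-1.000e-01  1.894e+02  5.110e+01] yaw 2.74 go mm [ 0.1 -0.5 -0.1] turn -0.01 F [ 0.1  1.4 -0.1] g 0.499 0.0
```

```bash
python3 -m jog '0 0 0 0 0;0 0 0 0 0;0 0 0 0 0;0 0 0 0 0;0 0 0 0 0' >/dev/null; python3 -m jog '0 0 0 0 0;0 0 0 0 0' >/dev/null; python3 t.py 0 0 51 0 c; python3 -m jog '0 2 -40 0 0;0 2 -40 0 0;0 2 -40 0 0;0 2 -40 0 0;0 1 -20 0 0' >/dev/null; python3 -m jog '0 0 0 0 0;0 0 0 0 0' >/dev/null;python3 t.py 0 0 51 0 c
```

```text
t 67.0 tcp [0.5536 0.3233 0.0505] case [ -0.6 189.5  50.5] yaw 2.78 go mm [   9.7 -189.3    0.5] turn -0.05 F [ 0.6 -1.7  3.1] g 0.136 30.4
t 67.88 tcp [0.5614 0.1425 0.0505] case [-1.5  8.6 50.5] yaw 2.74 go mm [ 1.9 -8.5  0.5] turn -0.01 F [-4.3 -1.7  6.3] g 0.134 31.0
```

```bash
python3 -m jog '0 0.5 -5 0 0;0 0 -2 0 0;0 0 0 0 0;0 0 0 0 0' >/dev/null;python3 t.py 0 0 51 0 c; for i in 1 2 3; do python3 -m jog '0 0 -1 0 0;0 0 0 0 0;0 0 0 0 0' >/dev/null;python3 t.py 0 0 51 0 c; done
```

```text
t 68.38 tcp [0.5617 0.1362 0.0505] case [-1.5  2.3 50.5] yaw 2.78 go mm [ 1.6 -2.2  0.5] turn -0.05 F [-5.3  0.2  6.9] g 0.132 31.1
t 68.75 tcp [0.5617 0.1355 0.0505] case [-1.5  1.6 50.5] yaw 2.78 go mm [ 1.6 -1.5  0.5] turn -0.05 F [-5.7  1.   6.6] g 0.136 31.1
t 69.12 tcp [0.5618 0.1346 0.0505] case [-1.5  0.7 50.5] yaw 2.78 go mm [ 1.5 -0.6  0.5] turn -0.05 F [-5.3  1.3  6.9] g 0.132 31.1
t 69.5 tcp [0.5618 0.1337 0.0505] case [-1.5 -0.2 50.5] yaw 2.78 go mm [1.5 0.3 0.5] turn -0.05 F [-5.7  1.3  7.8] g 0.133 31.1
```

```bash
for i in 1 2 3; do python3 -m jog '0 0 -1 0 0;0 0 0 0 0;0 0 0 0 0' >/dev/null;python3 t.py 0 0 51 0 c; done
```

```text
t 69.88 tcp [0.5618 0.1337 0.0504] case [-1.5 -0.3 50.4] yaw 2.79 go mm [1.5 0.3 0.6] turn -0.06 F [-6.1  4.9  7.1] g 0.134 31.2
t 70.25 tcp [0.5618 0.1336 0.0505] case [-1.5 -0.3 50.5] yaw 2.79 go mm [1.5 0.4 0.5] turn -0.06 F [-7.2  7.3  7.8] g 0.134 31.1
t 70.62 tcp [0.5618 0.1336 0.0505] case [-1.5 -0.4 50.5] yaw 2.81 go mm [1.5 0.4 0.5] turn -0.08 F [-8.3 11.7  6.5] g 0.133 31.0
```

```bash
python3 -m jog '0 0 2.5 0 0;0.35 0 0 0 0;0.35 0 0 0 0;0.35 0 0 0 0;0.35 0 0 0 0' >/dev/null; python3 -m jog '0.35 0 0 35 0;0 0 0 35 0;0 -50 -45 0 0;0 0 -43 0 0;0 0 0 0 0' >/dev/null; python3 -m jog '0 0 0 0 0;0 0 0 0 0;0 0 0 0 0' >/dev/null; python3 t.py -55 -88 66 0 c
```

```text
t 72.25 tcp [0.5166 0.0487 0.1199] case [-50.7 -83.  119.9] yaw 2.84 go mm [ -4.1  -5.2 -53.9] turn -0.11 F [-0.1  1.1  0.3] g 0.004 0.0
```

```bash
sh s.sh b0; python3 -m jog '0 -5 -5 0 0;0 0 0 0 0;0 0 0 -35 0;0 0 0 -18 0;0 0 0 0 0' >/dev/null; python3 t.py -13 -88 66 0 c; python3 -m jog '0 8 0.4 0 0;0 8 0.4 0 0;0 0 0 0 0' >/dev/null; python3 t.py -13 -88 66 0 c;  python3 -c "
from h import *
c=snap('top','top1.png'); cv2.imwrite('pics/tz.png',cv2.resize(cv2.imread('pics/top1.png')[140:260,170:460],None,fx=2.7,fy=2.7,interpolation=2))"
```

```text
t 72.92 tcp [0.5105 0.0426 0.0661] case [-57.1 -88.8  66.1] yaw 2.78 go mm [44.   2.9 -0.1] turn -0.05 F [0.4 0.  0.4] g 0.007 0.0
t 73.3 tcp [0.5288 0.0441 0.0679] case [-38.7 -88.2  67.9] yaw 2.78 go mm [25.7  1.4 -1.9] turn -0.05 F [ 0.  -0.2  0.5] g 0.006 0.0
```

View pics/b0.png

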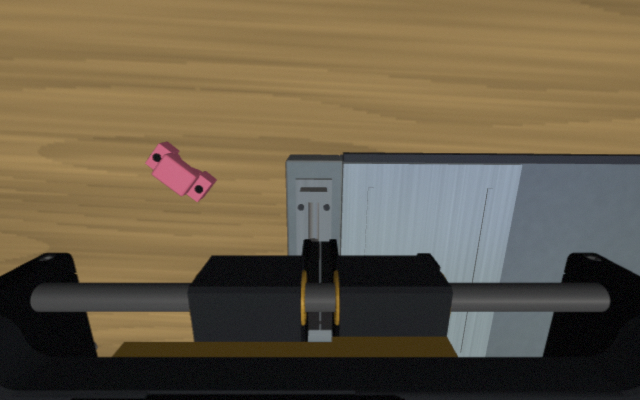

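The picture shows the closed fingers in line over the bolt (column about 320), the cover shut, and the pink cap untouched.

```bash
python3 -m jog '0 6 0.3 -1 0;0 6 0.3 0 0;0 0 0 0 0;0 0 0 0 0' >/dev/null; python3 t.py -13 -88 66 0 c; for i in 1 2 3 4; do python3 -m jog '0 3 0.1 0 0;0 0 0 0 0;0 0 0 0 0' >/dev/null; python3 t.py -13 -88 66 0 c; done
```

```text
t 73.85 tcp [0.5398 0.0445 0.0662] case [-27.7 -88.3  66.2] yaw 2.79 go mm [14.7  1.  -0.2] turn -0.06 F [ 0.4 -0.7  0.3] g 0.003 0.0
t 74.22 tcp [0.5425 0.0445 0.0662] case [-25.  -88.4  66.2] yaw 2.78 go mm [12.   0.9 -0.2] turn -0.05 F [-0.2  0.1 -0.1] g 0.002 0.2
t 74.6 tcp [0.5457 0.0446 0.0662] case [-21.9 -88.4  66.2] yaw 2.79 go mm [ 8.9  0.8 -0.2] turn -0.06 F [-0.6  0.1 -0. ] g 0.007 0.2
t 74.97 tcp [0.5488 0.0447 0.0663] case [-18.8 -88.5  66.3] yaw 2.79 go mm [ 5.7  0.8 -0.3] turn -0.06 F [ 0.3  0.5 -0.2] g 0.003 0.1
t 75.35 tcp [0.5518 0.0448 0.0663] case [-15.8 -88.5  66.3] yaw 2.79 go mm [ 2.7  0.6 -0.3] turn -0.06 F [-0.8  0.3 -0.8] g 0.003 0.1
```

```bash
for i in 1 2 3 4 5; do python3 -m jog '0 1.5 0.1 0 0;0 0 0 0 0;0 0 0 0 0' >/dev/null; python3 t.py -13 -88 66 0 c; done
```

```text
t 75.72 tcp [0.553  0.0449 0.0662] case [-14.5 -88.5  66.2] yaw 2.78 go mm [ 1.5  0.6 -0.2] turn -0.05 F [-1.1  0.4  0.4] g 0.004 0.4
t 76.1 tcp [0.554  0.0449 0.0661] case [-13.6 -88.6  66.1] yaw 2.78 go mm [ 0.5  0.6 -0.1] turn -0.05 F [-2.3  0.3  1.6] g 0.006 1.6
t 76.47 tcp [0.5541 0.0448 0.066 ] case [-13.4 -88.7  66. ] yaw 2.76 go mm [ 0.4  0.7 -0. ] turn -0.03 F [-6.1  1.1  4.5] g 0.004 3.3
t 76.85 tcp [0.5542 0.0447 0.0659] case [-13.3 -88.8  65.9] yaw 2.75 go mm [0.3 0.8 0.1] turn -0.02 F [-9.   2.3  7.3] g 0.007 4.7
t 77.22 tcp [0.5544 0.0446 0.0658] case [-13.2 -88.9  65.8] yaw 2.73 go mm [0.2 0.9 0.2] turn -0.0 F [-13.1   1.8   9.2] g 0.005 6.2
```

```bash
(python3 -m jog '0 -12 0 0 0;0 0 0 60 0;0 0 0 60 0;0.3 50 -40 20 0;0.3 50 0 0 0'; python3 -m jog '0.3 40 0 0 0;0.3 0 0 0 0;0.3 0 0 0 0') >/dev/null; sh s.sh e1; python3 t.py 0 0 100 0 c; python3 - <<'E'
from h import *
c=load('e1'); im=cv2.imread('pics/e1.png')
for P,col in (([(0,-88,76)],(0,0,255)),([(-35,-88,76)],(0,255,0)),([(0,0,66)],(255,0,255)),([(34,-102,59)],(0,255,255)),([(50,-66,59)],(0,255,255))):
    q=proj(c,c2w(P))[0]; cv2.circle(im,tuple(np.round(q).astype(int)),3,col,1)
cv2.imwrite('pics/e1o.png',im[:300])
E
```

```text
t 78.28 tcp [0.6831 0.0081 0.2049] case [ 113.7 -131.5  204.9] yaw 2.8 go mm [-119.8  125.9 -104.9] turn -0.07 F [-0.7 -0.1 -0.2] g 0.297 0.0
```

View pics/e1o.png

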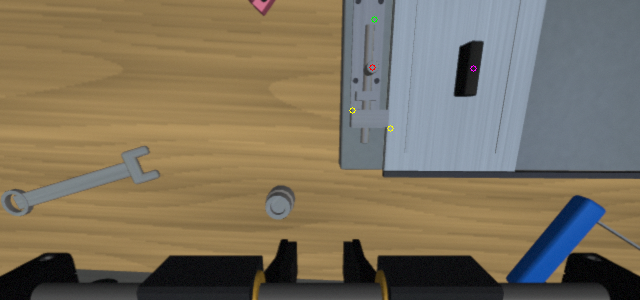

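The knob sits on the "home" mark at (372,67), the bolt passes through the staple, and the cover is shut with its handle at the zero mark. I'm handing the job in.

```bash
python3 -c "
from station import r
print(r.finish_job())"
```

```text
the job is handed in; nothing more can be done
None
```

I handed the job in at about 78 s: all five caps measured in a straight, tight row against the far and right-hand walls, the cover shut and the bolt home through its staple; the hand-in call gave no verdict.

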